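Ease the lint filter out over the cradle's edge and lay it on the draining rack

ROBOT

A 6-joint arm with a two-finger parallel gripper is mounted at the origin on a cart in front of the work surface, level with it; the furniture and walls round the work are solid. World frame = base frame: x ahead of the robot, y to its left, z up, the work surface at z = 0. Lengths are in mm, angles in rad, forces in N, time in s.
With the tool pointing down it reaches from about 350 to 775 mm from the base axis. Payload 7.3 kg.
Tool frame: the origin (TCP) lies at the very end of the fingers, on their centre line; the grasp point (between the pads) lies 19 mm behind it; z points along the fingers, y is the direction in which the jaws open and shut (so a half turn about z gives the same grasp; the last joint's range is limited). The gripper opens to 92 mm and grips with 3 to 60 N. Pads are 19 mm wide; open, the fingers measure 130 mm over their backs; the gripper's body (75 mm by 190 mm) begins 47 mm behind the grasp point.
Start: joints at [1.134, 0.342, 1.524, -0, 1.275, -0.146], TCP at [150.514, 502.985, 190.041] pointing down, gripper open.
Joint ranges: [-2.53, 2.53], [-0.77, 2.02], [0.04, 2.7], [-1, 4.14], [0.28, 2.66], [-3.11, 3.11]. Speed limits (rad/s): [2.57, 2.57, 3.14, 3.14, 3.14, 3.14].

INTERFACE

Orientations are given as a unit quaternion [x, y, z, w].
In Python, from cell import env gives the robot as it stands. The module is installed in compiled form; this text tells all that it offers.
- The arm moves only by the shell command python3 -m crank 'ROWS' [FORCE]. ROWS is JSON, one flat list of numbers, 7 for each row, row after row: the turn, a rotation vector about the tool's x, y, z in rad, then the shift along the tool's x, y, z in mm, then the opening, from -1 (shut) to 1 (fully open). In form: [ax, ay, az, x, y, z, claw, ax, ay, az, x, y, z, claw, ...]. A call has 1 to 5 rows; each row shifts and turns the pose as measured when the row begins, along the tool's axes as they then stand; what a row does not reach is not made up. A row lasts 1/12 s, in which the tool goes at most 41.7 mm and 7.16 degrees, less where a joint would pass 70% of its speed; a pose out of reach is approached as far as the arm can. A call with a gripper value outside its range is refused whole. The fingers move at their own pace and stop on an object; FORCE is the grip in N (left out, the last holds). Time passes only in rows, so rows that do not move let the fingers close. It gives the time, the measured TCP pose, the force and the opening at its end, in the units of the state.
- env.observe(): the state, without advancing time (a new reading comes with each control period).
- env.camera(name): name is "side" or "top"; returns (picture, depth): 420x560x3 uint8, red, green, blue; 420x560 float32, mm along the optical axis (not along the pixel's ray), 0 where there is no reading.
- env.camera_params(name): a dict with "fx", "fy", "cx", "cy" (pixels), "pose" (4x4, takes a point from camera to world coordinates). Camera axes: x right, y down, z forward; pixel columns grow to the right and rows downward; lengths in mm; the calibration is good to about 2 mm. A picture is of the moment at which its call begins. camera_params takes no time and is no camera call.
- env.finish_job(): hands the job in, once; it reports no verdict.
Trained networks look in the newest picture that a camera, given by its name, has taken for a name from the list of things; names that differ only in an ending like _2 or _b are one class to them, and where a whole thing is asked for, a point or a joint stands for the part that bears it (a point fixed in the world has none). Each returns a list of dicts, best first, with "confidence" (0 to 1); they miss things now and then, are a little off and sometimes report something else, mostly with a low value. They report only what shows in the picture. A call takes as long as a camera call.
- env.spot_in(query, camera): "position" ([column, row] as shares, 0 to 1, of the picture: columns of its width, rows of its height, amid what is visible of it).
- env.mark_of(query, camera): "position" ([column, row] as shares, 0 to 1, of the picture: columns of its width, rows of its height: a listed point, or the origin of a listed thing).
The state is a dict: "clock": time; "qpos": joint angles; "qd": joint speeds; "joint_efforts": joint torques, N m; "position": TCP position; "ee_rot": TCP orientation; "contact_force": force on the tool from outside, world axes, zero at the start; "moment": the same for the moment, N m; "opening": finger opening in mm.
Only numpy, scipy, OpenCV 4.12 (cv2) and the standard library are available. Lean on these libraries where they do the work, as an engineer would, in place of code of your own. Each camera call takes 0.05 s, during which the arm holds its last target.

TASK

The dryer's flat lint filter lies sunk between the rails of the blue cradle, where no finger can get at its sides: press down on its black rubber pad, lightly (about 10 N, never 20 N, or the mesh dents), and drag it out over the open front edge, without letting it tip off, until about a third of its length hangs out. Then pinch the overhanging part by its two sides, lift the filter off, keep it roughly level, and set it down without dropping it, flat across both raised bars of the white draining rack, centred and lengthwise with it. Leave the thread spool, soap and dosing cup where they are.

Things in the scene. Friction and masses are not known exactly. Their poses are not given: they have to be found in the camera images.
- filter: flat rigid lint filter, orange frame with grey mesh, 160 (x) x 64 (y) x 8 mm, 0.21 to 0.42 kg, balanced near its middle; origin at the centre of its underside, x along its length, z up. A black ribbed rubber pad stands 2.5 to 10.5 mm proud on its top. It starts on the cradle's deck with its -x end, the bare mesh, toward the cradle's open front
- pad_top (a point): point over the pad's centre, 29 mm along +x from the filter's middle, 18.5 mm above its underside. The pad, 98 (x) x 56 mm, has settled: its real top lies 0 to 8 mm below this point, unmeasured, to be felt. It then sinks 1 mm per 7 N, 2 mm at most. Press here: below about 4 to 8 N (hidden weight) the fingertip slips, above it carries the filter; press 9 to 12 N; 20 N on the deck, weight included, is too much
- filter_front (a point): middle of the filter's -x end face, the end that comes out first (80 mm from the origin, half-way up the 8 mm frame)
- cradle: blue fixed cradle, 186 mm long (x) x 92 mm wide (112 mm over its feet), 54.5 mm high; origin on the worktop under the middle of its 176 mm deck. The grey deck is 36 mm above the worktop, 68 mm wide between two rails 12 mm thick whose tops stand 54.5 mm up, level with the pad or a little higher; a stop closes its +x end, its -x end is open and looks toward the robot. Beyond the open end there is only air down to the worktop
- cradle_edge (a point): middle of the deck's open front edge, 88 mm from the cradle's origin along its -x, 36 mm above the worktop; axes as the cradle's: out of the cradle is -x
- rack: white fixed draining rack, 190 (x) x 170 (y) mm, its floor 4 mm and its rim 7 mm above the worktop; origin at the centre of its underside. Two raised bars run along y, each 12 mm wide (x) and 44 mm long (y), at x = +45 and -45 mm, tops 22 mm above the worktop; the filter rests across both, and fingers at its sides pass beside the bars
- rack_top (a point): point midway between the rack's two bars at the height of their tops, where the filter's origin belongs; axes as the rack's, the filter's length goes along its x, either end first
- spool: blue thread spool with wooden ends, 24 mm across, 31 mm high, standing loose; origin under its centre; leave alone
- soap: pink bar of soap, 48 x 75 x 20 mm, loose; origin under its centre; leave alone
- cup: pale grey dosing cup, 63 mm across, 49 mm high, loose; origin under its centre; leave alone

How it is judged:
By the outcome, as a careful person would: the job done as asked, in the order asked, and still so for the second after the job is handed in, with the robot touching nothing.
It also fails if it takes over 64 s, if anything falls off the work surface, if the arm or the gripper's body presses on something with over 40 N, if the wrist force passes 120 N, or if a joint passes its speed limit or range.

## Working session

There is one attempt and no reset: what is moved stays moved. The work goes in short steps, Python scripts to look and compute and a shell command to move; the robot and the scene stay as the last step left them, time stands still between calls to the robot, and variables do not carry over. Pictures are saved under pics/ and viewed, and the job is handed in when it is done.

```bash
mkdir -p pics; ls; cat > h.py <<'E'
import numpy as np, cv2
from scipy.spatial.transform import Rotation as R
from cell import env
def look(cam,name):
    im,d=env.camera(cam); cv2.imwrite(f'pics/{name}.png',im[:,:,::-1]); np.save(f'pics/{cam}_d.npy',d); return im,d
def w(cam,u,v,z):  # pixel + depth -> world
    p=env.camera_params(cam); c=np.array([(u-p['cx'])/p['fx']*z,(v-p['cy'])/p['fy']*z,z,1]); return (p['pose']@c)[:3]
def ray_z(cam,u,v,h): # intersect with plane z=h
    p=env.camera_params(cam); T=np.array(p['pose']); d=T[:3,:3]@np.array([(u-p['cx'])/p['fx'],(v-p['cy'])/p['fy'],1]); o=T[:3,3]
    return o+d*(h-o[2])/d[2]
def st():
    s=env.observe(); print('t',round(s['clock'],2),'p',np.round(s['position'],1),'F',np.round(s['contact_force'],1),'op',round(float(s['opening']),1),'rot',np.round(R.from_quat(s['ee_rot']).as_matrix(),3).tolist(),'q',np.round(s['qpos'],2)); return s
E
python3 - <<'E'
from h import *
st()
H={'filter':None,'pad_top':52,'filter_front':40,'cradle':0,'cradle_edge':36,'rack':0,'rack_top':22,'spool':0,'soap':0,'cup':0,'filter':36}
for c in ('top','side'):
    look(c,c+'0')
    print(c,np.round(env.camera_params(c)['pose'],3).tolist())
    for n,h in H.items():
        for r in env.mark_of(n,c)[:2]:
            u,v=r['position'][0]*560,r['position'][1]*420
            print(n,round(r['confidence'],2),round(u),round(v),np.round(ray_z(c,u,v,h),1))
E
```

```text
pics
t 0.0 p [150.3 502.5 189.4] F [ 0.5 -0.2  0.8] op 91.8 rot [[-0.958, 0.287, -0.001], [0.287, 0.958, -0.001], [0.0, -0.002, -1.0]] q [ 1.13  0.34  1.53  0.    1.28 -0.15]
top [[0.206, -0.913, 0.353, 78.206], [-0.979, -0.192, 0.075, -84.403], [-0.0, -0.361, -0.933, 1471.067], [0.0, 0.0, 0.0, 1.0]]
filter 0.93 228 202 [579.5 169.6  36. ]
filter 0.32 156 228 [461.6 351.5  36. ]
pad_top 0.57 232 192 [606.9 164.   52. ]
filter_front 0.8 215 225 [504.  189.7  40. ]
cradle 0.62 227 208 [572.1 176.6   0. ]
cradle_edge 0.91 218 226 [503.6 181.4  36. ]
rack 0.59 352 234 [ 568.1 -193.8    0. ]
rack_top 0.66 227 188 [624.7 184.9  22. ]
rack_top 0.6 352 233 [ 566.2 -193.1   22. ]
spool 0.39 302 155 [786.5  -6.2   0. ]
soap 0.85 156 230 [464.9 358.9   0. ]
cup 0.66 424 275 [ 493.8 -410.3    0. ]
cup 0.65 352 233 [ 572.1 -193.5    0. ]
side [[0.885, -0.18, 0.43, 129.705], [-0.466, -0.351, 0.813, -907.137], [0.005, -0.919, -0.394, 513.608], [0.0, 0.0, 0.0, 1.0]]
filter 0.72 246 202 [581.7 188.4  36. ]
pad_top 0.52 260 198 [618.4 165.3  52. ]
filter_front 0.67 222 205 [506.8 189.7  40. ]
cradle 0.88 249 213 [588.3 182.5   0. ]
cradle 0.55 309 267 [ 589.  -175.7    0. ]
cradle_edge 0.78 218 208 [492.6 187.7  36. ]
rack 0.6 306 271 [ 573.2 -189.     0. ]
rack_top 0.8 307 265 [ 571.6 -197.6   22. ]
rack_top 0.44 223 204 [525.9 239.   22. ]
spool 0.6 334 229 [760.7 -30.2   0. ]
soap 0.5 192 199 [467.8 378.6   0. ]
cup 0.62 330 333 [ 499.9 -400.1    0. ]
```

View pics/top0.png

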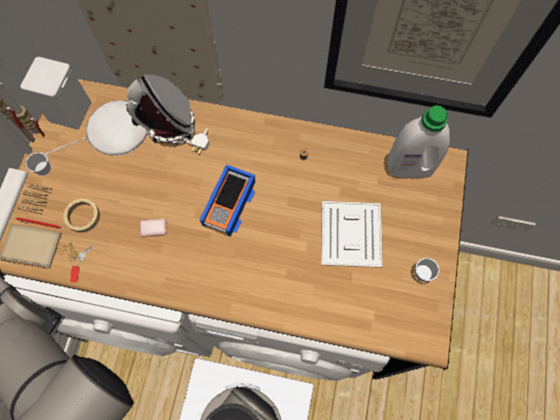

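View pics/side0.png

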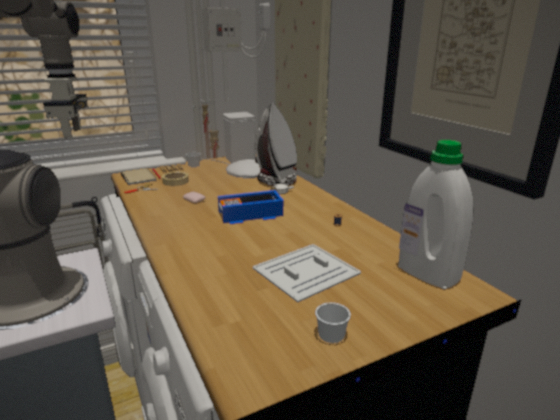

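```bash
python3 - <<'E'
from h import *
# zoomed crops
for c,(a,b,e,f) in {'top':(140,270,170,300),'side':(170,250,180,300)}.items():
    im=cv2.imread(f'pics/{c}0.png')[a:b,e:f]; cv2.imwrite(f'pics/{c}0z.png',cv2.resize(im,None,fx=5,fy=5,interpolation=cv2.INTER_CUBIC))
im=cv2.imread('pics/top0.png')[190:290,290:410]; cv2.imwrite('pics/rackz.png',cv2.resize(im,None,fx=5,fy=5,interpolation=cv2.INTER_CUBIC))
# top cloud
d=np.load('pics/top_d.npy'); p=env.camera_params('top'); v,u=np.mgrid[:420,:560]
P=np.stack([(u-p['cx'])/p['fx']*d,(v-p['cy'])/p['fy']*d,d,np.ones_like(d)],-1)@np.array(p['pose']).T
P=P[...,:3]; np.save('pics/P.npy',P)
m=(d>0)&(P[...,0]>400)&(P[...,0]<800)
def box(lo,hi,x0,x1,y0,y1,name):
    k=m&(P[...,2]>lo)&(P[...,2]<hi)&(P[...,0]>x0)&(P[...,0]<x1)&(P[...,1]>y0)&(P[...,1]<y1)
    q=P[k]; r=cv2.minAreaRect(q[:,:2].astype(np.float32)); print(name,len(q),np.round(q.mean(0),1),r)
box(-15,3,420,760,-100,40,'table')
box(28,65,440,740,80,280,'cradle')
box(48,65,440,740,80,280,'cradle rails')
box(15,30,460,700,-300,-90,'bars')
box(5,30,440,700,-310,-80,'rackall')
E
```

```text
table 4706 [583.4 -29.9  -1.6] ((590.0364379882812, -29.998764038085938), (139.97982788085938, 339.88043212890625), 89.9918212890625)
cradle 2118 [583.7 174.1  46.8] ((587.5696411132812, 174.65975952148438), (94.68473052978516, 189.23526000976562), 80.29640197753906)
cradle rails 1018 [599.2 171.4  52.2] ((587.1434326171875, 174.754638671875), (93.40032958984375, 185.3148956298828), 79.70757293701172)
bars 132 [ 567.  -189.9   21. ] ((568.3892211914062, -191.05380249023438), (105.36730194091797, 43.67755889892578), 9.44555950164795)
rackall 1487 [ 565.8 -192.7    8.5] ((570.213623046875, -194.39468383789062), (258.0581359863281, 228.1018524169922), 0.035840027034282684)
```

View pics/top0z.png

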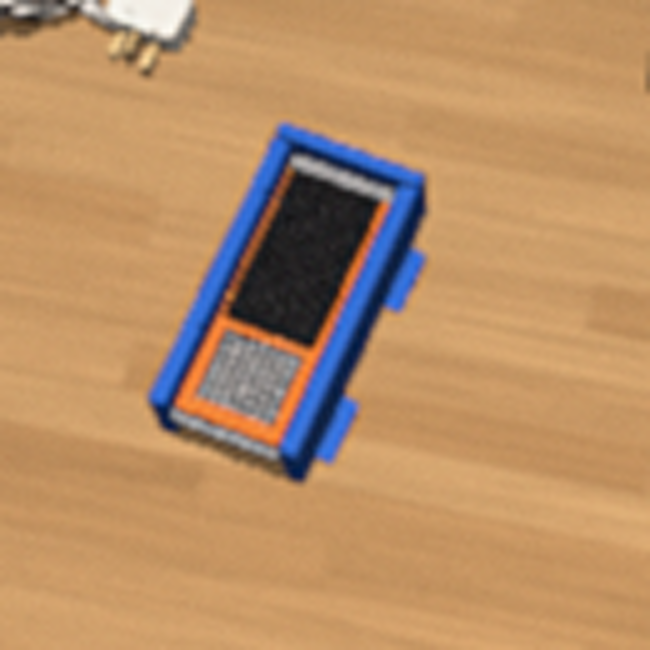

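View pics/rackz.png

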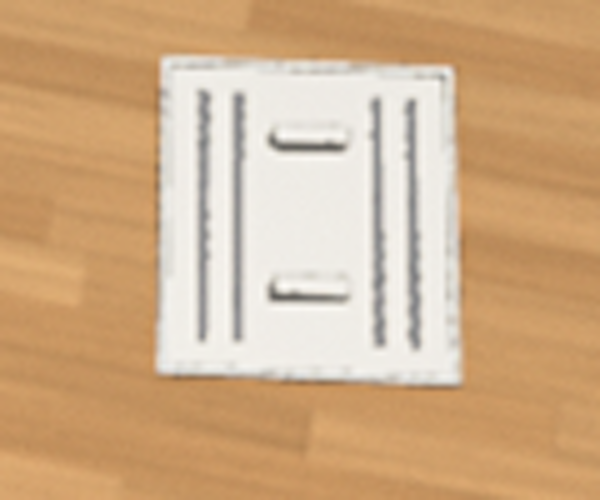

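```bash
python3 - <<'E'
from h import *
P=np.load('pics/P.npy'); im=cv2.imread('pics/top0.png'); hsv=cv2.cvtColor(im,cv2.COLOR_BGR2HSV)
m=(P[...,0]>460)&(P[...,0]<720)&(P[...,1]>100)&(P[...,1]<250)
blue=m&(abs(hsv[...,0].astype(int)-112)<12)&(hsv[...,1]>150)&(P[...,2]>50)
q=P[blue]; r=cv2.minAreaRect(q[:,:2].astype(np.float32)); print('blue tops',len(q),r,q[:,2].mean())
dark=m&(hsv[...,2]<70)&(P[...,2]>30)
q=P[dark]; print('pad',len(q),cv2.minAreaRect(q[:,:2].astype(np.float32)),np.percentile(q[:,2],[10,50,90]))
org=m&(hsv[...,0]<14)&(hsv[...,1]>150)&(P[...,2]>30)
q=P[org]; print('orange',len(q),cv2.minAreaRect(q[:,:2].astype(np.float32)),np.percentile(q[:,2],[10,50,90]))
# rack bars
b=(P[...,2]>16)&(P[...,2]<30)&(P[...,0]>480)&(P[...,0]<660)&(P[...,1]>-260)&(P[...,1]<-120)
n,l,s,c=cv2.connectedComponentsWithStats(b.astype(np.uint8))
for i in range(1,n):
    q=P[l==i]
    if len(q)>15: print('bar',len(q),np.round(q.mean(0),1),cv2.minAreaRect(q[:,:2].astype(np.float32)))
# rack outline at z~7 by colour
wh=(hsv[...,1]<60)&(hsv[...,2]>150)&(P[...,0]>430)&(P[...,0]<720)&(P[...,1]>-320)&(P[...,1]<-70)
n,l,s,c=cv2.connectedComponentsWithStats(wh.astype(np.uint8)); i=1+np.argmax(s[1:,4]); q=P[l==i]; print('rack',len(q),cv2.minAreaRect(q[:,:2].astype(np.float32)))
E
```

```text
blue tops 407 ((586.8517456054688, 173.02578735351562), (89.88925170898438, 185.116455078125), 79.71785736083984) 53.94434958535576
pad 586 ((581.0940551757812, 167.60772705078125), (83.02365112304688, 179.35951232910156), 77.6747817993164) [44.86500229 49.07178553 52.9120864 ]
orange 311 ((580.0362548828125, 177.67434692382812), (65.5363540649414, 158.01402282714844), 80.3697280883789) [39.14418067 43.44816436 49.37581954]
bar 63 [ 611.6 -182.    21. ] ((613.1631469726562, -183.56695556640625), (14.358648300170898, 43.687660217285156), 10.727579116821289)
bar 66 [ 523.6 -197.4   21.2] ((523.9647827148438, -197.88504028320312), (14.6394681930542, 42.58552169799805), 10.7003755569458)
rack 3573 ((573.3709716796875, -191.9764404296875), (196.95982360839844, 172.98263549804688), 9.189786911010742)
```

The top view shows the blue cradle at about (228,202) with the mesh end toward the robot. The rack is at (352,233) with its two bars, the soap is at (153,228) and the spool at (304,155). The cradle yaw is about -10.3° and the rack yaw about +9.2°.

```bash
cat >> h.py <<'E'
def go(x,y,z,yaw=None):
    "remaining shift in tool axes, and turn about tool z so that tool y lies along yaw+90"
    s=env.observe(); M=R.from_quat(s['ee_rot']).as_matrix()
    d=M.T@(np.array([x,y,z])-s['position']); 
    out='t %.2f p %s F %s op %.1f | shift %s'%(s['clock'],np.round(s['position'],1),np.round(s['contact_force'],1),s['opening'],np.round(d,1))
    if yaw is not None:
        a=np.radians(yaw); T=np.array([[-np.cos(a),-np.sin(a),0],[-np.sin(a),np.cos(a),0],[0,0,-1]]).T
        T=np.column_stack([[-np.cos(a),-np.sin(a),0],[-np.sin(a),np.cos(a),0],[0,0,-1]])
        out+=' turn %s'%np.round(R.from_matrix(M.T@T).as_rotvec(),4)
    print(out)
E
python3 -c "
from h import *
go(608,170,120,-10.3)"
python3 -m crank '[0,0,-0.11,0,0,0,-1]' 10
python3 -c "
from h import *
go(608,170,120,-10.3)
P=np.load('pics/P.npy')
b=(P[...,2]>19.5)&(P[...,2]<30)&(P[...,0]>480)&(P[...,0]<660)&(P[...,1]>-260)&(P[...,1]<-120)
n,l,s,c=cv2.connectedComponentsWithStats(b.astype(np.uint8))
for i in range(1,n):
    q=P[l==i]; print(len(q),np.round(q.mean(0),1),cv2.minAreaRect(q[:,:2].astype(np.float32)))
"
```

```text
t 1.10 p [150.5 503.  190. ] F [0.3 0.8 0.3] op 91.8 | shift [-533.8 -187.8   70. ] turn [ 1.000e-04  0.000e+00 -1.111e-01]
clock: 1.18
position: [150.5, 503.0, 190.1]
ee_rot: [0.091, 0.996, 0.0, 0.0]
contact_force: [-0.4, 0.1, -0.0]
opening: 88.3
t 1.18 p [150.5 503.  190.1] F [-0.4  0.1 -0. ] op 88.3 | shift [-510.  -245.1   70. ] turn [ 0.0002  0.     -0.0015]
46 [ 611.4 -182.    22. ] ((611.9033203125, -182.08563232421875), (12.434483528137207, 40.30775451660156), 10.727577209472656)
46 [ 523.7 -197.6   22.8] ((523.4044189453125, -197.72694396972656), (13.59687614440918, 42.06674575805664), 10.700377464294434)
```

```bash
python3 -m crank '[0,0,0,-36,-17.5,0,-1,0,0,0,-36,-17.5,0,-1,0,0,0,-36,-17.5,0,-1,0,0,0,-36,-17.5,0,-1,0,0,0,-36,-17.5,0,-1]' >/dev/null
python3 -m crank '[0,0,0,-36,-17.5,0,-1,0,0,0,-36,-17.5,0,-1,0,0,0,-36,-17.5,0,-1,0,0,0,-36,-17.5,0,-1,0,0,0,-36,-17.5,0,-1]' 
python3 -c "
from h import *
go(608,170,120,-10.3)"
```

```text
clock: 2.02
position: [481.4, 265.2, 190.1]
ee_rot: [0.08, 0.997, 0.002, 0.0]
contact_force: [0.8, 1.0, -0.5]
opening: 23.0
t 2.02 p [481.4 265.2 190.1] F [ 0.8  1.  -0.5] op 23.0 | shift [-140.1  -74.2   69.7] turn [ 0.0048 -0.0003  0.0201]
```

```bash
python3 -m crank '[0,0,0.02,-35,-18.5,17,-1,0,0,0,-35,-18.5,17,-1,0,0,0,-35,-18.5,17,-1,0,0,0,-30,-16,16,-1,0,0,0,0,0,0,-1]' >/dev/null
python3 -c "
from h import *
go(608,170,75,-10.3)"
```

```text
t 2.43 p [605.9 166.9 125. ] F [-1.   0.4 -0.7] op 0.8 | shift [-1.1  3.1 50. ] turn [ 0.0066  0.0066 -0.0076]
```

```bash
python3 -m crank '[0.006,0.006,-0.008,-1,3,25,-1,0,0,0,0,0,25,-1,0,0,0,0,0,0,-1]' >/dev/null
python3 -c "
from h import *
go(608,170,62,-10.3)
for c,(a,b,e,f) in {'top':(130,260,170,300),'side':(150,250,180,320)}.items():
    im,d=look(c,c+'1'); im=im[a:b,e:f,::-1]; cv2.imwrite(f'pics/{c}1z.png',cv2.resize(im,None,fx=4,fy=4,interpolation=cv2.INTER_CUBIC))
"
```

```text
t 2.68 p [609.9 167.   72.7] F [-1.2  1.3 -0.2] op 0.1 | shift [ 2.4  2.6 10.7] turn [ 0.0006  0.0009 -0.0047]
```

View pics/top1z.png

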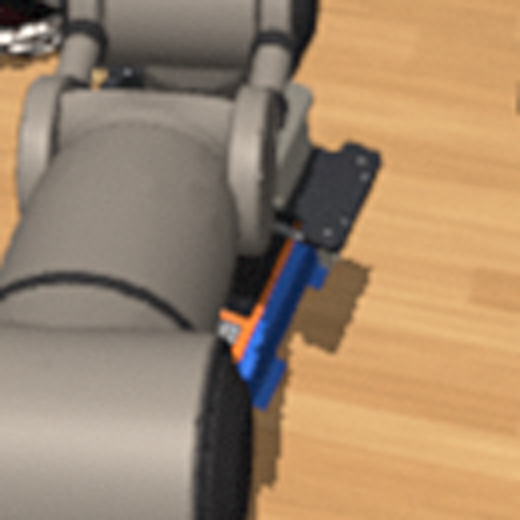

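View pics/side1z.png

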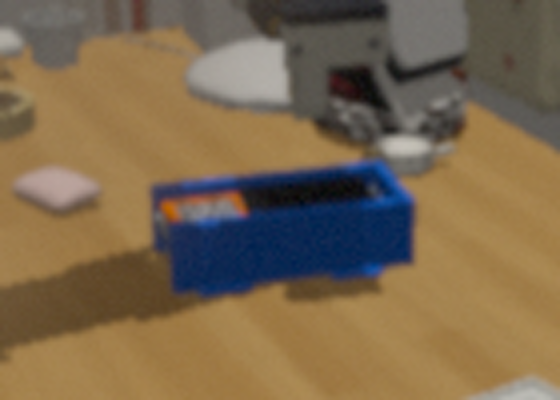

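The top view shows the arm over the cradle. The side crop shows no gripper above it, so I'm checking the full picture.

View pics/side1.png

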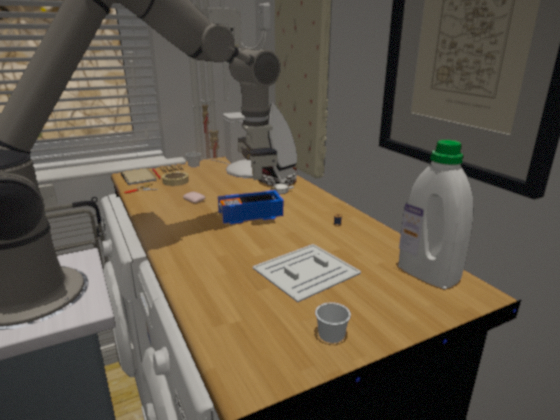

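```bash
python3 -c "
from h import *
for c in ('top','side'):
  p=env.camera_params(c); 
  for q in ([609.9,167,72.7],[609.9,167,150],[582,175,36]):
    x=np.linalg.inv(p['pose'])@np.array(q+[1]); print(c,q,p['fx']*x[0]/x[2]+p['cx'],p['fy']*x[1]/x[2]+p['cy'])
"
```

```text
top [609.9, 167, 72.7] 230.75370028111885 187.61016822093478
top [609.9, 167, 150] 228.3280437570515 176.70551838135367
top [582, 175, 36] 226.80340470549197 200.74632810134736
side [609.9, 167, 72.7] 256.58084713293994 191.88130343452514
side [609.9, 167, 150] 256.0683983810246 167.23558654337262
side [582, 175, 36] 247.3407970943253 203.85940631841916
```

```bash
python3 -c "
import cv2
a=cv2.imread('pics/side1.png')[140:220,215:305]; b=cv2.imread('pics/side0.png')[140:220,215:305]
import numpy as np
cv2.imwrite('pics/cmp.png',cv2.resize(np.hstack([a,b]),None,fx=4.4,fy=6,interpolation=cv2.INTER_CUBIC))
"
```

```text
(no output)
```

View pics/cmp.png

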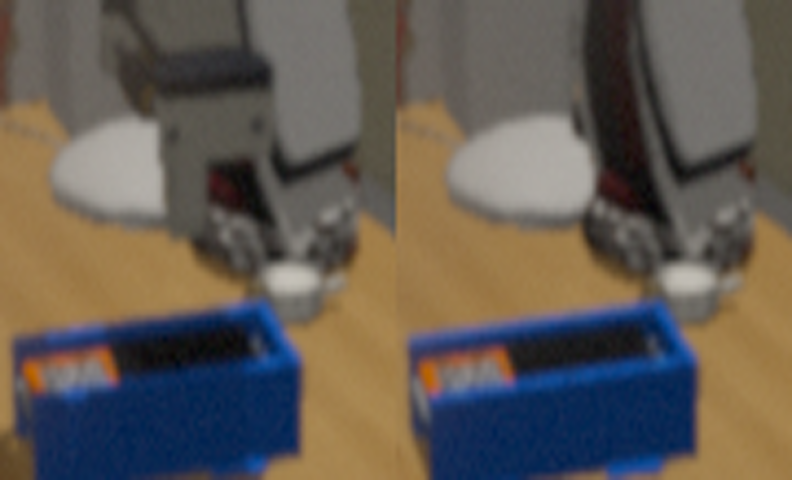

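```bash
python3 -c "
from h import *
d=np.load('pics/side_d.npy')
p=env.camera_params('side')
for q in ([609.9,167,72.7],[593,74,139]):
    x=np.linalg.inv(p['pose'])@np.array(q+[1]); print(q,p['fx']*x[0]/x[2]+p['cx'],p['fy']*x[1]/x[2]+p['cy'])
for v in range(150,200,3):
  print(v,[ (np.round(w('side',u,v,d[v,u])).astype(int).tolist()) for u in (254,257,260)])
"
```

```text
[609.9, 167, 72.7] 256.58084713293994 191.88130343452514
[593, 74, 139] 264.5577080105946 180.86571067541402
150 [[578, 106, 220], [586, 105, 219], [594, 102, 219]]
153 [[566, 81, 219], [574, 79, 219], [583, 78, 218]]
156 [[567, 83, 211], [574, 78, 211], [582, 78, 210]]
159 [[566, 80, 203], [574, 80, 202], [583, 80, 201]]
162 [[569, 89, 192], [578, 90, 191], [586, 86, 191]]
165 [[570, 91, 183], [577, 87, 183], [586, 86, 182]]
168 [[598, 155, 153], [606, 151, 153], [615, 150, 152]]
171 [[599, 157, 143], [605, 151, 144], [613, 147, 144]]
174 [[600, 160, 133], [605, 150, 135], [614, 149, 134]]
177 [[600, 160, 123], [604, 150, 126], [614, 150, 124]]
180 [[601, 164, 113], [611, 165, 111], [738, 421, 13]]
183 [[723, 441, -3], [732, 435, -2], [738, 421, 1]]
186 [[706, 403, 0], [716, 399, 0], [727, 397, -1]]
189 [[693, 374, 0], [701, 366, 2], [712, 365, 0]]
192 [[682, 350, -1], [631, 212, 54], [639, 206, 54]]
195 [[619, 207, 47], [626, 201, 48], [633, 193, 50]]
198 [[605, 176, 51], [615, 175, 49], [622, 169, 50]]
```

```bash
python3 -c "
from h import *
st()
im,d=look('side','side2')
for v in range(165,200,3):
  print(v,[ (np.round(w('side',u,v,d[v,u])).astype(int).tolist()) for u in (254,257,260)])
st()
"
```

```text
t 2.78 p [611.9 167.8  77.1] F [-0.3 -0.7  0.6] op 0.6 rot [[-0.983, 0.183, 0.007], [0.183, 0.983, 0.001], [-0.007, 0.003, -1.0]] q [ 0.15  0.64  1.36  0.    1.14 -1.24]
165 [[570, 91, 183], [577, 87, 183], [584, 83, 183]]
168 [[599, 158, 151], [605, 149, 153], [614, 149, 152]]
171 [[599, 157, 143], [607, 154, 143], [613, 146, 144]]
174 [[602, 166, 130], [606, 152, 134], [615, 152, 133]]
177 [[600, 160, 123], [605, 152, 125], [616, 155, 122]]
180 [[734, 466, 0], [746, 464, -2], [737, 418, 14]]
183 [[720, 435, -1], [731, 433, -2], [740, 425, 0]]
186 [[707, 406, -1], [716, 399, 0], [726, 395, -1]]
189 [[692, 373, 1], [704, 373, -1], [714, 369, -1]]
192 [[680, 345, 1], [631, 211, 54], [639, 206, 54]]
195 [[618, 205, 48], [628, 204, 47], [636, 199, 47]]
198 [[605, 176, 51], [614, 173, 50], [623, 172, 49]]
t 2.83 p [612.7 168.1  78.5] F [-0.4 -0.   0.2] op 0.2 rot [[-0.983, 0.182, 0.01], [0.182, 0.983, 0.002], [-0.009, 0.004, -1.0]] q [ 0.15  0.63  1.36  0.    1.14 -1.24]
```

```bash
python3 -c "
from h import *
p=env.camera_params('side')
for q in ([150.5,503,190],[150.5+.287*46,503+46*.958,190],[150.5-.287*46,503-46*.958,190]):
    x=np.linalg.inv(p['pose'])@np.array(q+[1]); print(q,p['fx']*x[0]/x[2]+p['cx'],p['fy']*x[1]/x[2]+p['cy'])
a=cv2.imread('pics/side0.png')[0:160,0:160]; cv2.imwrite('pics/s0c.png',cv2.resize(a,None,fx=4,fy=4))
a=cv2.imread('pics/side2.png')[140:220,215:305]; cv2.imwrite('pics/s2c.png',cv2.resize(a,None,fx=7,fy=7))
"
```

```text
[150.5, 503, 190] 74.78353472515371 145.8892509667693
[163.702, 547.068, 190] 78.50866367995329 142.33093977073844
[137.298, 458.932, 190] 70.80934809035998 149.6854666063601
```

View pics/s0c.png

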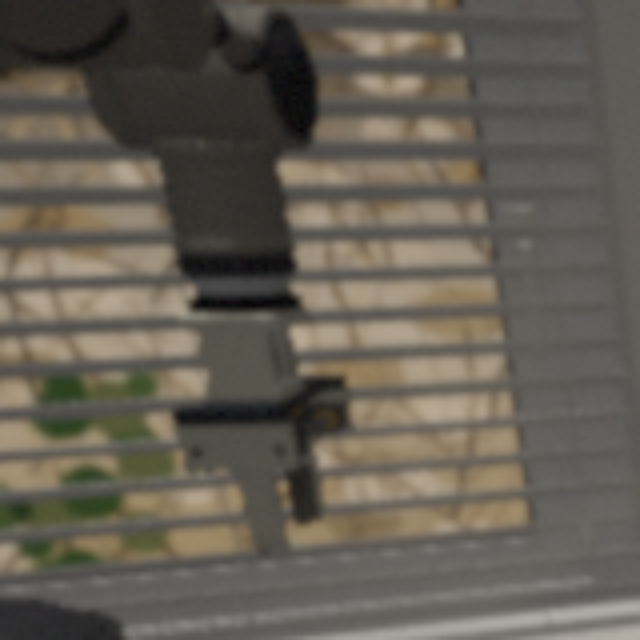

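View pics/s2c.png

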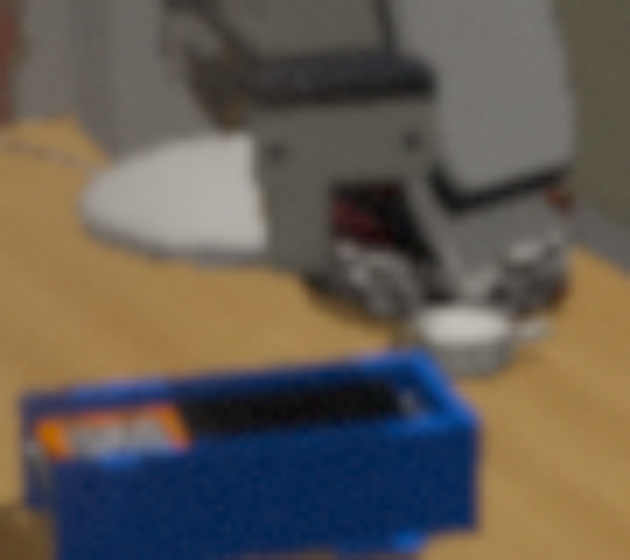

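```bash
python3 -m crank '[0,0,0,0,0,0,-1,0,0,0,0,0,0,-1]'; python3 -m crank '[0,0,0,0,0,0,-1,0,0,0,0,0,0,-1]';python3 -c "
from h import *
go(608,170,62,-10.3)
P=[]
im,d=look('top','top2')
for v in range(160,200,4): print(v,[ (np.round(w('top',u,v,d[v,u])).astype(int).tolist()) for u in (244,250,256,262)])
"
```

```text
clock: 3.0
position: [614.0, 169.2, 82.2]
ee_rot: [0.091, 0.996, 0.002, 0.007]
contact_force: [-0.5, 0.2, 0.4]
opening: 0.3
clock: 3.17
position: [615.0, 170.0, 85.2]
ee_rot: [0.091, 0.996, 0.003, 0.009]
contact_force: [0.4, -1.1, 0.1]
opening: 0.6
t 3.17 p [615.  170.   85.2] F [ 0.4 -1.1  0.1] op 0.6 | shift [ 7.3 -1.4 23.1] turn [ 0.0069  0.0183 -0.0017]
160 [[614, 117, 268], [740, 145, -5], [739, 126, 5], [744, 109, 2]]
164 [[610, 118, 252], [624, 106, 229], [626, 91, 231], [731, 106, 1]]
168 [[612, 119, 225], [613, 104, 229], [615, 89, 231], [619, 74, 229]]
172 [[600, 117, 227], [603, 102, 227], [606, 87, 227], [612, 73, 221]]
176 [[586, 113, 234], [592, 99, 228], [594, 84, 230], [695, 98, -4]]
180 [[577, 111, 230], [580, 96, 230], [582, 81, 232], [680, 94, 2]]
184 [[566, 108, 231], [570, 94, 229], [574, 80, 226], [668, 92, -1]]
188 [[566, 110, 204], [557, 91, 234], [652, 107, 0], [656, 89, -1]]
192 [[612, 131, 52], [558, 93, 204], [642, 104, -6], [642, 86, 2]]
196 [[598, 127, 59], [623, 118, 2], [627, 101, -1], [632, 84, -3]]
```

```bash
cat > m.py <<'E'
from h import *
def tipz():
    im,d=env.camera('side'); v,u=np.mgrid[:420,:560]; p=env.camera_params('side')
    P=np.stack([(u-p['cx'])/p['fx']*d,(v-p['cy'])/p['fy']*d,d,np.ones_like(d)],-1)@np.array(p['pose']).T
    s=np.array(env.observe()['position'])
    k=(d>0)&(np.hypot(P[...,0]-s[0],P[...,1]-s[1])<30)&(P[...,2]>62)
    q=P[k]; print('tip z',np.round(np.sort(q[:,2])[:6]),'xy low',np.round(q[q[:,2]<q[:,2].min()+15].mean(0)))
E
python3 -c "
from m import *
st();tipz()"
python3 -m crank '[0,0,0,0,0,0,-1,0,0,0,0,0,0,-1]' >/dev/null;python3 -c "
from m import *
st();tipz()"
```

```text
t 3.22 p [615.1 170.   85.3] F [1.3 0.8 0.7] op 0.8 rot [[-0.983, 0.18, 0.02], [0.18, 0.984, 0.004], [-0.019, 0.007, -1.0]] q [ 0.15  0.63  1.35  0.    1.14 -1.24]
tip z [122. 122. 122. 122. 124. 124.] xy low [611. 162. 130.   1.]
t 3.43 p [615.  170.   85.4] F [ 0.4 -0.5 -0.3] op 0.3 rot [[-0.983, 0.18, 0.02], [0.181, 0.984, 0.003], [-0.019, 0.007, -1.0]] q [ 0.15  0.63  1.35  0.    1.14 -1.24]
tip z [121. 122. 122. 123. 124. 124.] xy low [612. 164. 129.   1.]
```

```bash
python3 -m crank '[0.007,0.018,-0.002,7,0,6,-1,0,0,0,0,0,6,-1,0,0,0,0,0,0,-1]' ; python3 -m crank '[0,0,0,0,0,0,-1,0,0,0,0,0,0,-1]' >/dev/null;python3 -c "
from m import *
tipz();go(608,170,62,-10.3)"
```

```text
clock: 3.73
position: [607.3, 171.3, 72.0]
ee_rot: [0.09, 0.996, -0.0, -0.001]
contact_force: [-1.0, -1.3, 0.5]
opening: 0.6
tip z [106. 107. 107. 108. 108. 109.] xy low [605. 165. 114.   1.]
t 3.95 p [606.7 171.3  70.8] F [-0.1 -0.1 -0.7] op 0.2 | shift [-1.5 -1.   8.8] turn [-0.0016 -0.0036  0.0004]
```

```bash
python3 -m crank '[-0.001,-0.003,0,-1,-1,4,-1,0,0,0,0,0,4,-1,0,0,0,0,0,0,-1]' | sed -n 2,4p; for i in 1; do python3 -m crank '[0,0,0,0,0,1,-1,0,0,0,0,0,1,-1,0,0,0,0,0,1,-1]'| sed -n 2,4p; done;  python3 -c "
from m import *
tipz();go(608,170,52,-10.3)"
```

```text
position: [608.0, 170.0, 62.4]
ee_rot: [0.09, 0.996, -0.0, 0.0]
contact_force: [0.6, -0.1, -0.1]
position: [608.0, 169.8, 59.1]
ee_rot: [0.09, 0.996, -0.0, 0.0]
contact_force: [-0.7, -0.5, 0.9]
tip z [96. 96. 97. 97. 97. 99.] xy low [604. 164. 104.   1.]
t 4.50 p [607.9 169.8  58.8] F [-0.2 -0.7 -0.7] op 0.8 | shift [-0.1  0.2  6.8] turn [-0.0003  0.0003  0.0002]
```

```bash
f(){ sed -n '2p;4p' | tr '\n' ' '; echo; }; python3 -m crank '[0,0,0,0,0,1,-1,0,0,0,0,0,1,-1,0,0,0,0,0,1,-1]'| f;  python3 -m crank '[0,0,0,0,0,1,-1]'|f;python3 -m crank '[0,0,0,0,0,1,-1]'|f
```

```text
position: [608.1, 169.9, 55.9] contact_force: [0.4, -0.5, -0.5] 
position: [608.1, 169.9, 54.8] contact_force: [0.6, -0.5, 0.9] 
position: [608.2, 169.9, 53.8] contact_force: [-0.1, -0.4, 0.0]
```

```bash
f(){ sed -n '2p;4p' | tr '\n' ' '; echo; }; python3 -m crank '[0,0,0,0,0,0.7,-1]'|f;python3 -m crank '[0,0,0,0,0,0.7,-1]'|f
```

```text
position: [608.1, 169.9, 52.9] contact_force: [-0.1, 1.1, -0.2] 
position: [608.1, 169.9, 52.1] contact_force: [0.7, -0.5, 0.6]
```

```bash
f(){ sed -n '2p;4p' | tr '\n' ' '; echo; }; python3 -m crank '[0,0,0,0,0,0.7,-1]'|f;python3 -m crank '[0,0,0,0,0,0.7,-1]'|f;python3 -m crank '[0,0,0,0,0,0.7,-1]'|f;
```

```text
position: [608.1, 169.9, 51.4] contact_force: [-0.8, 0.4, -0.2] 
position: [608.1, 169.9, 50.6] contact_force: [1.1, 0.5, -0.1] 
position: [608.1, 169.9, 49.8] contact_force: [-0.2, -0.1, 0.6]
```

```bash
f(){ sed -n '2p;4p' | tr '\n' ' '; echo; }; python3 -m crank '[0,0,0,0,0,0.7,-1]'|f;python3 -m crank '[0,0,0,0,0,0.7,-1]'|f
```

```text
position: [608.1, 169.9, 49.0] contact_force: [-0.8, -0.6, -0.2] 
position: [608.2, 169.9, 48.3] contact_force: [0.2, 0.7, 0.4]
```

```bash
f(){ sed -n '2p;4p' | tr '\n' ' '; echo; }; python3 -m crank '[0,0,0,0,0,0.7,-1]'|f;python3 -m crank '[0,0,0,0,0,0.7,-1]'|f;  python3 -c "
from m import *
tipz();look('side','side3');look('top','top3')"
```

```text
position: [608.1, 169.9, 47.5] contact_force: [-0.2, -1.1, -0.4] 
position: [608.2, 169.9, 46.7] contact_force: [-0.2, 0.4, 0.6] 
tip z [82. 83. 84. 85. 86. 86.] xy low [605. 164.  91.   1.]
```

The side camera puts the fingertip about 36 mm above the reported TCP z, and there is no contact at reading 46.7. I'll keep feeling downward.

```bash
f(){ sed -n '2p;4p' | tr '\n' ' '; echo; }; python3 -m crank '[0,0,0,0,0,2,-1,0,0,0,0,0,2,-1]'|f;python3 -m crank '[0,0,0,0,0,2,-1,0,0,0,0,0,2,-1]'|f; python3 -m crank '[0,0,0,0,0,0,-1,0,0,0,0,0,0,-1]'|f; python3 -c "
from m import *
im,d=look('side','side3'); a=im[140:220,215:305,::-1]; cv2.imwrite('pics/s3c.png',cv2.resize(a,None,fx=7,fy=7))
tipz();look('top','top3')"
```

```text
position: [608.5, 170.0, 43.0] contact_force: [-0.0, 0.0, -0.9] 
position: [608.5, 170.0, 38.6] contact_force: [0.6, 0.1, -0.7] 
position: [608.1, 169.9, 37.8] contact_force: [0.3, -0.2, -0.0] 
tip z [75. 76. 76. 77. 77. 78.] xy low [605. 163.  83.   1.]
```

View pics/s3c.png

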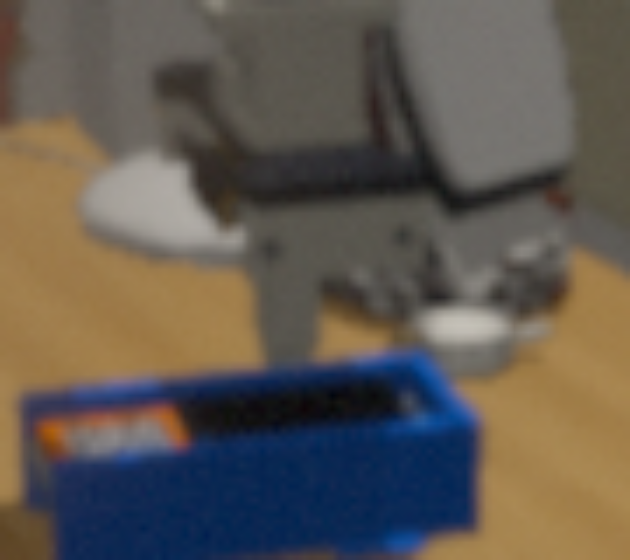

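The side view shows the fingertip at pixel (256,192), still clearly above the cradle at about z = 75 mm. I'll continue down.

```bash
f(){ sed -n '2p;4p' | tr '\n' ' '; echo; }; python3 -m crank '[0,0,0,0,0,2,-1,0,0,0,0,0,2,-1]'|f;python3 -m crank '[0,0,0,0,0,2,-1,0,0,0,0,0,2,-1]'|f; python3 -m crank '[0,0,0,0,0,2,-1]'|f; python3 -m crank '[0,0,0,0,0,1,-1]'|f;python3 -m crank '[0,0,0,0,0,1,-1]'|f;  python3 -m crank '[0,0,0,0,0,1,-1]'|f; python3 -c "
from m import *
go(608,170,20,-10.3)"
```

```text
position: [608.6, 170.0, 34.4] contact_force: [0.5, 0.9, 0.4] 
position: [608.7, 170.0, 30.1] contact_force: [-0.2, -0.3, -0.8] 
position: [608.7, 170.0, 27.8] contact_force: [-0.1, 0.7, 0.1] 
position: [608.5, 170.0, 26.3] contact_force: [-0.1, -0.5, -1.0] 
position: [608.4, 170.0, 25.1] contact_force: [1.0, -0.1, -0.3] 
position: [608.4, 170.0, 23.9] contact_force: [1.0, 0.1, -0.6] 
t 7.13 p [608.4 170.   23.9] F [ 1.   0.1 -0.6] op 0.5 | shift [ 0.4 -0.   3.9] turn [0.0002 0.0017 0.0003]
```

```bash
f(){ sed -n '2p;4p' | tr '\n' ' '; echo; }; python3 -m crank '[0,0,0,0,0,1,-1]'|f;python3 -m crank '[0,0,0,0,0,1,-1]'|f;  python3 -m crank '[0,0,0,0,0,0.8,-1]'|f;python3 -m crank '[0,0,0,0,0,0.8,-1]'|f
```

```text
position: [608.4, 169.9, 22.8] contact_force: [0.6, -0.1, 0.3] 
position: [608.4, 169.9, 21.7] contact_force: [-0.3, -0.3, 0.3] 
position: [608.4, 169.9, 20.8] contact_force: [-0.2, -0.6, 0.6] 
position: [608.4, 169.9, 19.9] contact_force: [-0.4, 0.3, 0.3]
```

```bash
f(){ sed -n '2p;4p' | tr '\n' ' '; echo; }; python3 -m crank '[0,0,0,0,0,0.7,-1]'|f;python3 -m crank '[0,0,0,0,0,0.7,-1]'|f
```

```text
position: [608.5, 170.0, 19.1] contact_force: [-0.3, 0.1, -0.1] 
position: [608.5, 170.0, 18.4] contact_force: [0.5, -0.3, -1.3]
```

```bash
f(){ sed -n '2p;4p' | tr '\n' ' '; echo; }; python3 -m crank '[0,0,0,0,0,0.7,-1]'|f
```

```text
position: [608.5, 170.0, 17.6] contact_force: [0.4, -0.2, -0.5]
```

```bash
f(){ sed -n '2p;4p' | tr '\n' ' '; echo; }; python3 -m crank '[0,0,0,0,0,0.7,-1]'|f
```

```text
position: [608.5, 170.0, 16.9] contact_force: [0.1, -0.1, 0.7]
```

```bash
f(){ sed -n '2p;4p' | tr '\n' ' '; echo; }; python3 -m crank '[0,0,0,0,0,0.7,-1]'|f
```

```text
position: [608.6, 170.0, 16.1] contact_force: [0.2, 0.8, 1.1]
```

```bash
f(){ sed -n '2p;4p' | tr '\n' ' '; echo; }; python3 -m crank '[0,0,0,0,0,0.7,-1]'|f
```

```text
position: [608.6, 170.0, 15.4] contact_force: [-0.3, -0.5, -0.5]
```

```bash
python3 -c "
from m import *
im,d=look('side','side4'); a=im[140:220,215:305,::-1]; cv2.imwrite('pics/s4c.png',cv2.resize(a,None,fx=7,fy=7))
for v in range(180,205,2):
  print(v,[ (np.round(w('side',u,v,d[v,u])).astype(int).tolist()) for u in (252,254,256,258,260)])
"
```

```text
180 [[560, 85, 143], [566, 85, 142], [572, 84, 142], [578, 83, 141], [585, 87, 139]]
182 [[563, 92, 135], [568, 90, 135], [574, 90, 134], [581, 91, 132], [584, 84, 134]]
184 [[562, 91, 130], [568, 89, 129], [574, 89, 128], [578, 86, 128], [586, 88, 127]]
186 [[562, 90, 124], [568, 90, 123], [574, 90, 122], [580, 89, 121], [585, 86, 121]]
188 [[562, 91, 118], [598, 160, 89], [602, 154, 91], [609, 154, 90], [613, 149, 91]]
190 [[599, 177, 77], [596, 153, 86], [602, 153, 85], [607, 150, 85], [614, 152, 83]]
192 [[600, 179, 70], [595, 153, 79], [602, 153, 78], [607, 150, 78], [614, 152, 77]]
194 [[601, 183, 62], [597, 156, 72], [603, 156, 71], [609, 156, 70], [616, 155, 69]]
196 [[601, 182, 56], [596, 155, 66], [603, 157, 64], [609, 154, 64], [614, 151, 64]]
198 [[601, 182, 49], [601, 167, 55], [608, 167, 53], [613, 164, 53], [620, 166, 52]]
200 [[593, 164, 51], [599, 162, 50], [603, 158, 51], [610, 158, 49], [614, 152, 51]]
202 [[587, 151, 50], [589, 140, 53], [593, 135, 55], [598, 132, 55], [606, 136, 52]]
204 [[579, 133, 51], [584, 129, 52], [591, 132, 50], [595, 125, 51], [603, 129, 48]]
```

View pics/s4c.png

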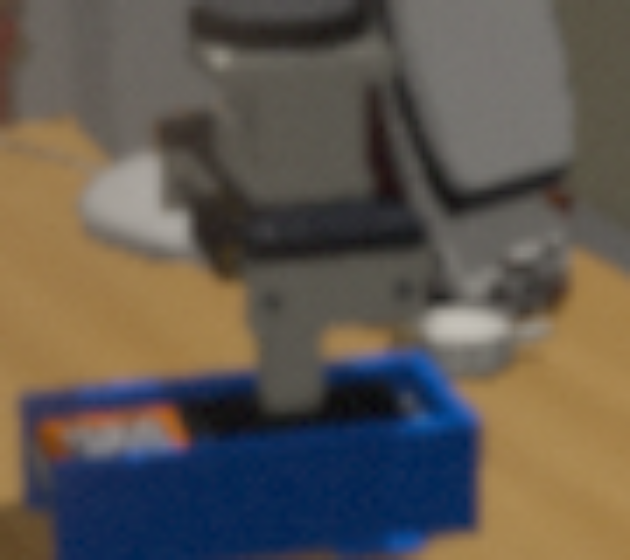

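The fingertip is visible just above the pad at pixel (257,198), an estimated 4–7 mm to go. I'll keep stepping.

```bash
f(){ sed -n '2p;4p' | tr '\n' ' '; echo; }; python3 -m crank '[0,0,0,0,0,0.7,-1]'|f; python3 -m crank '[0,0,0,0,0,0.7,-1]'|f
```

```text
position: [608.6, 170.0, 14.6] contact_force: [-1.4, -0.0, 0.7] 
position: [608.5, 169.9, 13.8] contact_force: [-0.2, -0.4, -0.1]
```

```bash
f(){ sed -n '2p;4p' | tr '\n' ' '; echo; }; python3 -m crank '[0,0,0,0,0,0.7,-1]'|f
```

```text
position: [608.6, 170.0, 13.2] contact_force: [-1.7, -0.3, 4.0]
```

```bash
f(){ sed -n '2p;4p' | tr '\n' ' '; echo; }; python3 -m crank '[0,0,0,0,0,0.7,-1]'|f
```

```text
position: [608.6, 170.0, 13.0] contact_force: [-2.4, -0.1, 5.0]
```

```bash
f(){ sed -n '2p;4p' | tr '\n' ' '; echo; }; python3 -m crank '[0,0,0,0,0,0.7,-1]'|f
```

```text
position: [608.6, 170.0, 12.9] contact_force: [-2.6, -1.3, 5.9]
```

```bash
f(){ sed -n '2p;4p' | tr '\n' ' '; echo; }; python3 -m crank '[0,0,0,0,0,1.0,-1]'|f
```

```text
position: [608.6, 170.0, 12.7] contact_force: [-2.3, -0.9, 7.9]
```

```bash
f(){ sed -n '2p;4p' | tr '\n' ' '; echo; }; python3 -m crank '[0,0,0,0,0,1.0,-1]'|f
```

```text
position: [608.7, 170.0, 12.6] contact_force: [-2.4, -2.2, 8.2]
```

```bash
f(){ sed -n '2p;4p' | tr '\n' ' '; echo; }; python3 -m crank '[0,0,0,0,0,1.3,-1]'|f;  python3 -m crank '[0,0,0,1.5,0,1.3,-1]'|f; python3 -c "
from m import *
go(608,170,20,-10.3)"
```

```text
position: [608.7, 170.0, 12.5] contact_force: [-4.0, -0.2, 9.8] 
position: [608.6, 170.0, 12.7] contact_force: [3.0, -2.7, 8.0] 
t 8.77 p [608.6 170.   12.7] F [ 3.  -2.7  8. ] op 0.8 | shift [ 0.6 -0.1 -7.3] turn [0.001  0.0069 0.0007]
```

```bash
f(){ sed -n '2p;4p' | tr '\n' ' '; echo; }; python3 -m crank '[0,0.003,0,2.5,0,1.4,-1]'|f;  python3 -m crank '[0,0.003,0,2.5,0,1.4,-1]'|f;
```

```text
position: [608.6, 170.1, 13.0] contact_force: [4.1, -1.9, 5.4] 
position: [608.4, 170.3, 13.2] contact_force: [2.8, -1.5, 4.5]
```

```bash
f(){ sed -n '2p;4p' | tr '\n' ' '; echo; }; python3 -m crank '[0,0,0,2.5,0,1.3,-1]'|f;python3 -c "
from m import *
go(608,170,20,-10.3)"
```

```text
position: [608.2, 170.5, 13.2] contact_force: [3.1, -2.4, 4.5] 
t 9.02 p [608.2 170.5  13.2] F [ 3.1 -2.4  4.5] op 0.4 | shift [-0.  -0.5 -6.8] turn [0.0039 0.0168 0.0005]
```

```bash
f(){ sed -n '2p;4p' | tr '\n' ' '; echo; }; python3 -m crank '[0.004,0.016,0,2,0,1.8,-1]'|f;python3 -c "
from m import *
go(608,170,20,-10.3)"
```

```text
position: [607.3, 170.6, 12.7] contact_force: [0.4, -2.2, 7.8] 
t 9.10 p [607.3 170.6  12.7] F [ 0.4 -2.2  7.8] op 0.3 | shift [-0.9 -0.5 -7.3] turn [0.0003 0.0039 0.0006]
```

```bash
f(){ sed -n '2p;4p' | tr '\n' ' '; echo; }; python3 -m crank '[0.002,0.01,0,3,0,2,-1]'|f;python3 -c "
from m import *
go(608,170,20,-10.3)"
```

```text
position: [606.7, 170.8, 12.3] contact_force: [5.9, -2.9, 10.4] 
t 9.18 p [606.7 170.8  12.3] F [ 5.9 -2.9 10.4] op 0.5 | shift [-1.4 -0.6 -7.7] turn [-0.001  -0.0014  0.0006]
```

```bash
f(){ sed -n '2p;4p' | tr '\n' ' '; echo; }; python3 -m crank '[0,0.006,0,4,0,1.7,-1]'|f;python3 -c "
from m import *
go(608,170,20,-10.3)"
```

```text
position: [605.8, 171.3, 12.5] contact_force: [5.0, -0.9, 8.5] 
t 9.27 p [605.8 171.3  12.5] F [ 5.  -0.9  8.5] op 0.2 | shift [-2.4 -0.9 -7.5] turn [ 0.0001 -0.0013  0.0005]
```

```bash
f(){ sed -n '2p;4p' | tr '\n' ' '; echo; }; python3 -m crank '[0,0.008,0,4,0,1.7,-1]'|f;python3 -c "
from m import *
go(608,170,20,-10.3)"
```

```text
position: [604.6, 171.8, 12.6] contact_force: [3.9, -2.3, 8.9] 
t 9.35 p [604.6 171.8  12.6] F [ 3.9 -2.3  8.9] op 0.3 | shift [-3.6 -1.2 -7.4] turn [ 0.0015 -0.0035  0.0003]
```

```bash
f(){ sed -n '2p;4p' | tr '\n' ' '; echo; }; python3 -m crank '[0,0.004,0,5,-1,2,-1]'|f; python3 -m crank '[0,0.004,0,5,-1,2,-1]'|f;python3 -c "
from m import *
go(608,170,20,-10.3)"
```

```text
position: [602.7, 171.9, 12.5] contact_force: [4.3, -0.1, 7.7] 
position: [600.7, 172.1, 12.5] contact_force: [4.3, -0.5, 8.4] 
t 9.52 p [600.7 172.1  12.5] F [ 4.3 -0.5  8.4] op 0.2 | shift [-7.6 -0.7 -7.5] turn [ 0.0057  0.0016 -0.0001]
```

```bash
f(){ sed -n '2p;4p' | tr '\n' ' '; echo; }; python3 -m crank '[0,0.004,0,5,-1,2,-1]'|f; python3 -m crank '[0,0.004,0,5,-1,2,-1]'|f;python3 -c "
from m import *
go(608,170,20,-10.3)
im,d=look('side','side5'); a=im[140:220,215:305,::-1]; cv2.imwrite('pics/s5c.png',cv2.resize(a,None,fx=7,fy=7))
"
```

```text
position: [598.7, 172.3, 12.5] contact_force: [4.9, -0.9, 8.5] 
position: [596.8, 172.5, 12.5] contact_force: [4.6, -0.3, 7.5] 
t 9.68 p [596.8 172.5  12.5] F [ 4.6 -0.3  7.5] op 0.2 | shift [-11.6  -0.4  -7.4] turn [ 0.0103  0.0073 -0.0005]
```

View pics/s5c.png

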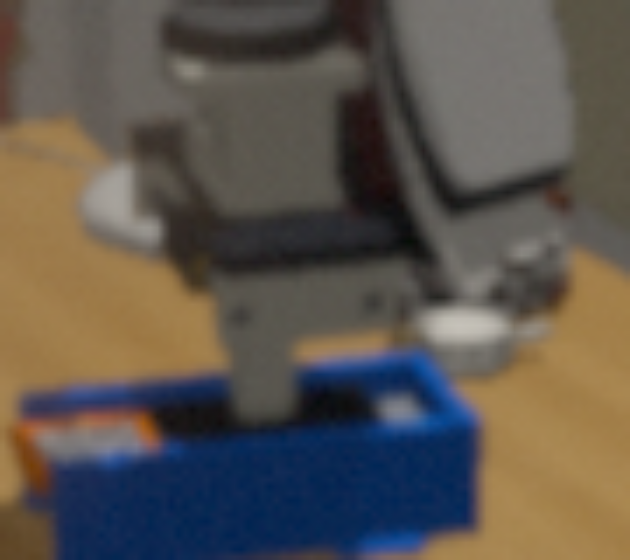

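The filter is following the finger: its front edge now pokes out at pixel (218,203). I'll continue the drag.

```bash
f(){ sed -n '2p;4p' | tr '\n' ' '; echo; }; python3 -m crank '[0.01,0.008,0,6,-1,2.1,-1]'|f; python3 -m crank '[0,0.004,0,6,-1,2.2,-1]'|f;python3 -c "
from m import *
go(608,170,20,-10.3)"
```

```text
position: [593.6, 172.7, 12.5] contact_force: [5.1, -0.5, 9.3] 
position: [590.8, 173.2, 12.4] contact_force: [5.6, -1.0, 8.9] 
t 9.90 p [590.8 173.2  12.4] F [ 5.6 -1.   8.9] op 0.1 | shift [-17.6  -0.   -7.5] turn [ 0.0045  0.0091 -0.0012]
```

```bash
f(){ sed -n '2p;4p' | tr '\n' ' '; echo; }; python3 -m crank '[0.002,0.005,0,6,-1,2.2,-1]'|f; python3 -m crank '[0.002,0.005,0,6,-1,2.2,-1]'|f;python3 -c "
from m import *
go(608,170,20,-10.3)"
```

```text
position: [588.2, 173.6, 12.3] contact_force: [6.2, -2.2, 10.4] 
position: [585.6, 174.0, 12.3] contact_force: [4.9, -0.7, 10.6] 
t 10.07 p [585.6 174.   12.3] F [ 4.9 -0.7 10.6] op 0.7 | shift [-22.9   0.2  -7.3] turn [ 0.0053  0.0142 -0.0015]
```

```bash
f(){ sed -n '2p;4p' | tr '\n' ' '; echo; }; python3 -m crank '[0.005,0.012,-0.001,6,-0.6,2,-1,0.002,0.006,0,6,-0.6,2.1,-1]'|f; python3 -m crank '[0.002,0.006,0,6,-0.6,2.1,-1,0.002,0.006,0,6,-0.6,2.1,-1]'|f;python3 -c "
from m import *
go(608,170,20,-10.3)"
```

```text
position: [580.0, 175.3, 12.5] contact_force: [5.4, -0.7, 9.1] 
position: [574.6, 176.7, 12.4] contact_force: [4.5, -1.2, 9.3] 
t 10.40 p [574.6 176.7  12.4] F [ 4.5 -1.2  9.3] op 0.5 | shift [-34.2  -0.6  -7.2] turn [ 0.0026  0.0125 -0.0011]
```

```bash
f(){ sed -n '2p;4p' | tr '\n' ' '; echo; }; python3 -m crank '[0.003,0.01,0,6,-0.6,2,-1,0.002,0.006,0,6,-0.6,2.1,-1]'|f;python3 -c "
from m import *
go(608,170,20,-10.3)
im,d=look('side','side6'); a=im[140:220,205:295,::-1]; cv2.imwrite('pics/s6c.png',cv2.resize(a,None,fx=7,fy=7))
"
```

```text
position: [569.1, 178.1, 12.4] contact_force: [5.1, -1.3, 10.0] 
t 10.57 p [569.1 178.1  12.4] F [ 5.1 -1.3 10. ] op 0.2 | shift [-39.8  -1.   -7.2] turn [ 0.0019  0.0106 -0.0013]
```

View pics/s6c.png

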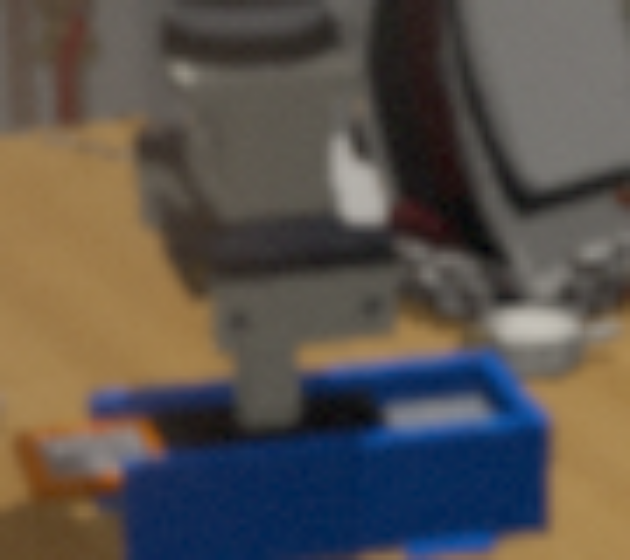

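Roughly 33 mm is overhanging (front at pixel (209,206)) and the filter is level. I'll drag a bit more, then lift off and measure.

```bash
f(){ sed -n '2p;4p' | tr '\n' ' '; echo; }; python3 -m crank '[0.002,0.01,-0.001,6,-0.8,2,-1,0.002,0.006,0,6,-0.8,2.1,-1]'|f;python3 -m crank '[0.002,0.006,0,6,-0.8,2,-1,0.002,0.006,0,6,-0.8,2.1,-1]'|f;python3 -m crank '[0.002,0.006,0,6,-0.6,2.1,-1,0,0,0,0,0,0,-1]'|f; python3 -c "
from m import *
go(608,170,20,-10.3)"
```

```text
position: [563.3, 179.4, 12.4] contact_force: [6.0, -0.2, 11.1] 
position: [558.0, 180.5, 12.3] contact_force: [4.7, -0.5, 8.8] 
position: [555.6, 181.3, 13.3] contact_force: [-4.1, -1.3, 4.4] 
t 11.12 p [555.6 181.3  13.3] F [-4.1 -1.3  4.4] op 0.3 | shift [-53.7  -1.7  -6. ] turn [ 0.0034  0.013  -0.0007]
```

```bash
f(){ sed -n '2p;4p' | tr '\n' ' '; echo; }; python3 -m crank '[0,0,0,0,0,-5,-1,0.003,0.012,0,0,0,-15,-1,0,0,0,0,0,-25,1,0,0,0,0,0,-25,1,0,0,0,0,0,-10,1]' 50|f; python3 -c "
from m import *
go(608,170,20,-10.3)
im,d=look('side','side7'); a=im[150:250,195:295,::-1]; cv2.imwrite('pics/s7c.png',cv2.resize(a,None,fx=6,fy=6))
im,d=look('top','top7'); a=im[160:260,180:280,::-1]; cv2.imwrite('pics/t7c.png',cv2.resize(a,None,fx=6,fy=6))
"
```

```text
position: [549.5, 181.2, 91.5] contact_force: [0.8, -0.3, -0.6] 
t 11.53 p [549.5 181.2  91.5] F [ 0.8 -0.3 -0.6] op 16.0 | shift [-60.7  -0.3  70.5] turn [-0.0045 -0.0158 -0.0006]
```

View pics/s7c.png

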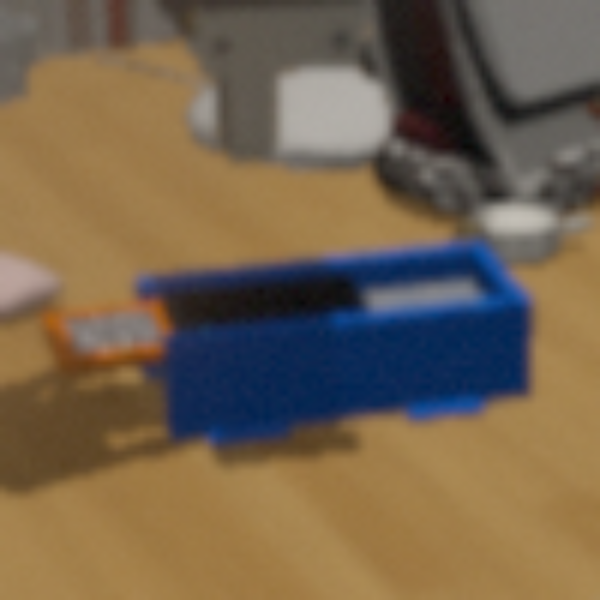

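View pics/t7c.png

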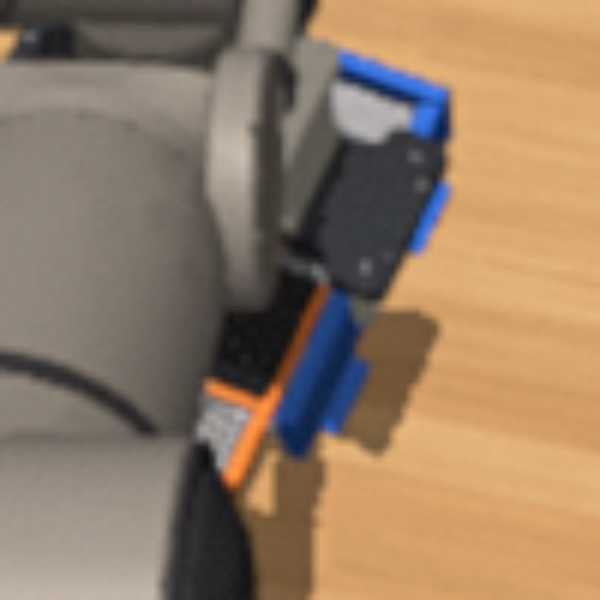

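The filter sticks out of the front and lies level. The side view shows orange from pixel (203,202) to the rail end at (223,207). Now I'm measuring the overhang.

```bash
python3 -c "
from m import *
a=np.radians(-10.3); ex=np.array([np.cos(a),np.sin(a)]); ey=np.array([-np.sin(a),np.cos(a)]); O=np.array([582,174.6])
for c,n in (('side','side7'),('top','top7')):
  im=cv2.imread(f'pics/{n}.png'); hsv=cv2.cvtColor(im,cv2.COLOR_BGR2HSV); d=np.load(f'pics/{c}_d.npy')
  v,u=np.mgrid[:420,:560]; p=env.camera_params(c)
  P=(np.stack([(u-p['cx'])/p['fx']*d,(v-p['cy'])/p['fy']*d,d,np.ones_like(d)],-1)@np.array(p['pose']).T)[...,:3]
  L=np.stack([(P[...,:2]-O)@ex,(P[...,:2]-O)@ey],-1)
  reg=(abs(L[...,0]+20)<160)&(abs(L[...,1])<60)&(d>0)&(P[...,2]>10)&(P[...,2]<70)
  for nm,k in (('orange',reg&((hsv[...,0]<14))&(hsv[...,1]>170)),('blue',reg&(abs(hsv[...,0].astype(int)-112)<12)&(hsv[...,1]>150))):
    q=P[k]; l=L[k]; print(c,nm,len(q),'along',np.round(np.percentile(l[:,0],[0,2,50,98,100])),'across',np.round(np.percentile(l[:,1],[0,2,98,100])),'z',np.round(np.percentile(q[:,2],[2,50,98])))
  for n2 in ('filter_front','cradle_edge','pad_top'):
    for r in env.mark_of(n2,c)[:1]:
      g=ray_z(c,r['position'][0]*560,r['position'][1]*420,{'filter_front':40,'cradle_edge':36,'pad_top':52}[n2]); print(n2,r['confidence'],np.round(g),'local',np.round([(g[:2]-O)@ex,(g[:2]-O)@ey]))
"
```

```text
side orange 26 along [-131. -131. -103.  -73.  -73.] across [-29. -29.  33.  38.] z [41. 43. 45.]
side blue 1054 along [-80. -76.  13.  94. 100.] across [-49. -47.  40.  43.] z [11. 39. 54.]
filter_front 0.59 [451. 210.  40.] local [-135.   12.]
cradle_edge 0.69 [501. 192.  36.] local [-82.   3.]
pad_top 0.91 [568. 192.  52.] local [-16.  14.]
top orange 97 along [-120. -118.  -78.  -18.  -17.] across [-30. -30.  -4.   1.] z [37. 43. 50.]
top blue 236 along [-88. -87. -35.  95.  97.] across [-54. -46.   6.   8.] z [12. 52. 59.]
filter_front 0.92 [454. 203.  40.] local [-131.    5.]
pad_top 0.55 [558. 183.  52.] local [-25.   4.]
```

```bash
python3 -c "
from m import *
a=np.radians(-10.3); ex=np.array([np.cos(a),np.sin(a)]); ey=np.array([-np.sin(a),np.cos(a)]); O=np.array([582,174.6])
def L(c,u,v,z):
  g=ray_z(c,u,v,z)[:2]-O; return np.round([g@ex,g@ey],1)
for nm,c,u,v,z in (('far top','side',195+45/6,150+312/6,44),('near bot','side',195+70/6,150+366/6,36),('rail near','side',195+166/6,150+328/6,54.5),('rail far','side',195+138/6,150+280/6,54.5),('t near corner','top',180+236/6,160+486/6,40),('t rail corner','top',180+278/6,160+442/6,54.5),('t rail outer','top',180+302/6,160+456/6,54.5),('t padfront right','top',180+266/6,160+395/6,50)):
  print(nm,L(c,u-.5,v-.5,z))
"
```

```text
far top [-131.    39.1]
near bot [-126.6  -15. ]
rail near [-80.4 -25.2]
rail far [-82.9  42.9]
t near corner [-117.5  -28.6]
t rail corner [-94.4 -40.9]
t rail outer [-96.4 -53.9]
t padfront right [-74.5 -25.4]
```

The overhang measures about 47 mm. I'll press again and drag about 6 mm more to reach a true third.

```bash
f(){ sed -n '2p;4p' | tr '\n' ' '; echo; }; python3 -m crank '[-0.004,-0.016,0,0,0,0,-1,0,0,0,0,0,0,-1,0,0,0,0,0,0,-1,0,0,0,0,0,0,-1]' 10|f; python3 -c "
from m import *
go(556,181,25,-10.3)"
```

```text
position: [546.8, 180.5, 85.4] contact_force: [0.1, -0.2, -0.2] 
t 12.27 p [546.8 180.5  85.4] F [ 0.1 -0.2 -0.2] op 30.3 | shift [-9.3  2.3 60.3] turn [-0.0033 -0.0058 -0.0007]
```

```bash
f(){ sed -n '2p;4p' | tr '\n' ' '; echo; }; python3 -m crank '[-0.003,-0.006,0,-9,2,15,-1,0,0,0,0,0,15,-1,0,0,0,0,0,10,-1,0,0,0,0,0,5,-1,0,0,0,0,0,0,-1]' 10|f; python3 -c "
from m import *
go(556,181,20,-10.3)"
```

```text
position: [556.9, 181.0, 39.3] contact_force: [0.8, 0.3, -0.0] 
t 12.68 p [556.9 181.   39.3] F [ 0.8  0.3 -0. ] op 1.0 | shift [ 1.  -0.2 19.3] turn [ 0.0006  0.0024 -0.0006]
```

```bash
f(){ sed -n '2p;4p' | tr '\n' ' '; echo; }; python3 -m crank '[0,0,0,0,0,8,-1,0,0,0,0,0,6,-1,0,0,0,0,0,2,-1,0,0,0,0,0,1,-1,0,0,0,0,0,0,-1]'|f; python3 -m crank '[0,0,0,0,0,0,-1]'|f;python3 -c "
from m import *
go(556,181,16,-10.3)"
```

```text
position: [557.5, 181.2, 21.7] contact_force: [-0.2, -0.6, 0.3] 
position: [557.6, 181.3, 21.9] contact_force: [-0.2, 1.4, 0.3] 
t 13.18 p [557.6 181.3  21.9] F [-0.2  1.4  0.3] op 0.1 | shift [ 1.6 -0.5  5.9] turn [ 0.0012  0.0039 -0.0005]
```

```bash
f(){ sed -n '2p;4p' | tr '\n' ' '; echo; }; python3 -m crank '[0,0,0,0,0,2,-1,0,0,0,0,0,2,-1]'|f;python3 -m crank '[0,0,0,0,0,1,-1,0,0,0,0,0,1,-1]'|f; python3 -m crank '[0,0,0,0,0,1,-1]'|f; python3 -m crank '[0,0,0,0,0,0.8,-1]'|f
```

```text
position: [558.3, 181.4, 18.7] contact_force: [-0.9, -0.3, -0.4] 
position: [558.5, 181.4, 16.6] contact_force: [-0.8, 1.5, 0.2] 
position: [558.5, 181.4, 15.5] contact_force: [-0.0, -0.6, 0.9] 
position: [558.5, 181.4, 14.6] contact_force: [-0.7, 0.3, 0.4]
```

```bash
f(){ sed -n '2p;4p' | tr '\n' ' '; echo; }; python3 -m crank '[0,0,0,0,0,0.8,-1]'|f; python3 -m crank '[0,0,0,0,0,0.8,-1]'|f; python3 -m crank '[0,0,0,0,0,1.2,-1]'|f
```

```text
position: [558.5, 181.4, 13.7] contact_force: [0.1, -0.2, -0.2] 
position: [558.5, 181.4, 13.1] contact_force: [-1.8, -0.9, 5.2] 
position: [558.6, 181.5, 12.4] contact_force: [-3.1, -0.7, 9.1]
```

```bash
f(){ sed -n '2p;4p' | tr '\n' ' '; echo; }; python3 -m crank '[0,0.004,0,0,0,1.3,-1]'|f; python3 -m crank '[0,0.008,0,3,-0.5,1.6,-1]'|f;python3 -c "
from m import *
go(558.5,181.4,16,-10.3)"
```

```text
position: [558.5, 181.5, 12.1] contact_force: [-4.9, -0.3, 11.7] 
position: [558.1, 181.6, 12.3] contact_force: [5.1, -2.4, 10.5] 
t 14.10 p [558.1 181.6  12.3] F [ 5.1 -2.4 10.5] op 0.4 | shift [-0.4 -0.1 -3.7] turn [0.0036 0.0004 0.0001]
```

```bash
f(){ sed -n '2p;4p' | tr '\n' ' '; echo; }; python3 -m crank '[0,0.010,0,4,-0.5,1.9,-1]'|f; python3 -m crank '[0,0.008,0,5,-0.5,1.9,-1]'|f;python3 -c "
from m import *
go(558.5,181.4,16,-10.3)"
```

```text
position: [557.8, 181.8, 12.7] contact_force: [5.4, -2.7, 8.2] 
position: [556.5, 182.0, 12.9] contact_force: [3.9, -1.4, 6.5] 
t 14.27 p [556.5 182.   12.9] F [ 3.9 -1.4  6.5] op 0.1 | shift [-2.1 -0.2 -3.1] turn [ 0.0076 -0.0018  0.0002]
```

```bash
f(){ sed -n '2p;4p' | tr '\n' ' '; echo; }; python3 -m crank '[0.006,0.008,0,5,-0.5,2.6,-1]'|f; python3 -m crank '[0,0.006,0,5,-0.5,2.3,-1]'|f;python3 -c "
from m import *
go(558.5,181.4,16,-10.3)"
```

```text
position: [555.2, 182.1, 12.5] contact_force: [5.7, -4.7, 9.4] 
position: [554.4, 182.3, 12.5] contact_force: [5.5, -2.3, 9.0] 
t 14.43 p [554.4 182.3  12.5] F [ 5.5 -2.3  9. ] op 0.8 | shift [-4.2 -0.2 -3.5] turn [0.0054 0.0012 0.0001]
```

```bash
f(){ sed -n '2p;4p' | tr '\n' ' '; echo; }; python3 -m crank '[0,0.006,0,5,-0.5,2,-1]'|f; python3 -m crank '[0,0.006,0,4,-0.5,2,-1]'|f;python3 -c "
from m import *
go(558.5,181.4,16,-10.3)"
```

```text
position: [553.4, 182.6, 12.8] contact_force: [4.3, -1.7, 7.0] 
position: [552.9, 182.8, 12.8] contact_force: [4.4, -1.8, 7.1] 
t 14.60 p [552.9 182.8  12.8] F [ 4.4 -1.8  7.1] op 0.7 | shift [-5.8 -0.3 -3.1] turn [ 0.0096  0.0054 -0.0001]
```

```bash
f(){ sed -n '2p;4p' | tr '\n' ' '; echo; }; python3 -m crank '[0.008,0.01,0,5,-0.5,2.3,-1]'|f; python3 -m crank '[0,0.006,0,5,-0.5,2.2,-1]'|f;python3 -m crank '[0,0,0,0,0,-4,-1,0,0,0,0,0,-15,-1,0,0,0,0,0,-25,-1,0,0,0,0,0,-12,1]' 50|f;python3 -c "
from m import *
go(558.5,181.4,16,-10.3)
a=np.radians(-10.3); ex=np.array([np.cos(a),np.sin(a)]); O=np.array([582,174.6])
im,d=look('side','side8'); a=im[150:250,195:295,::-1]; cv2.imwrite('pics/s8c.png',cv2.resize(a,None,fx=6,fy=6))
"
```

```text
position: [551.5, 182.9, 12.7] contact_force: [5.7, -2.9, 8.6] 
position: [550.5, 183.1, 12.6] contact_force: [3.9, -2.6, 8.5] 
position: [549.1, 182.2, 68.6] contact_force: [0.5, 0.7, 0.5] 
t 15.10 p [549.1 182.2  68.6] F [0.5 0.7 0.5] op 4.0 | shift [-9.3  0.7 52.7] turn [ 0.0038  0.0023 -0.0009]
```

View pics/s8c.png

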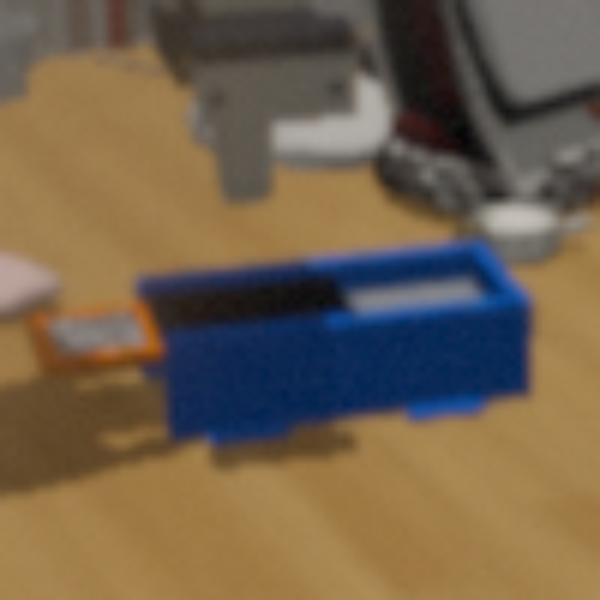

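The front corner moved out by about 3 px, so the overhang is roughly 55 mm and still level. Next I'll open the gripper and move over the overhang.

```bash
f(){ sed -n '1p;2p;4p;5p' | tr '\n' ' '; echo; }; python3 -m crank '[0.004,0.002,-0.001,18,-1,0,1,0,0,0,18,-1,0,1,0,0,0,18,-1,0,1,0,0,0,14,0,0,1,0,0,0,0,0,0,1]' 50|f;python3 -m crank '[0,0,0,0,0,0,1,0,0,0,0,0,0,1,0,0,0,0,0,0,1]' 50|f;python3 -c "
from m import *
go(478,193.5,20,-10.3)"
```

```text
clock: 15.57 position: [480.1, 191.5, 68.9] contact_force: [0.1, 0.1, 0.3] opening: 39.8 
clock: 15.82 position: [481.1, 191.5, 68.3] contact_force: [-0.5, 0.5, 0.7] opening: 59.5 
t 15.82 p [481.1 191.5  68.3] F [-0.5  0.5  0.7] op 59.5 | shift [ 3.6  1.3 48.3] turn [ 0.0008  0.0034 -0.0005]
```

```bash
f(){ sed -n '1p;2p;4p;5p' | tr '\n' ' '; echo; }; python3 -m crank '[0,0.003,0,3.5,1.3,5,1,0,0,0,0,0,5,1,0,0,0,0,0,5,1,0,0,0,0,0,5,1,0,0,0,0,0,0,1]' 50|f;python3 -m crank '[0,0,0,0,0,0,1]' 50|f;python3 -c "
from m import *
go(478,193.5,20,-10.3)
im,d=look('side','side9'); a=im[130:250,175:295,::-1]; cv2.imwrite('pics/s9c.png',cv2.resize(a,None,fx=5,fy=5))
im,d=look('top','top9'); a=im[160:280,170:290,::-1]; cv2.imwrite('pics/t9c.png',cv2.resize(a,None,fx=5,fy=5))
"
```

```text
clock: 16.23 position: [479.8, 193.1, 45.3] contact_force: [0.7, -0.1, 0.1] opening: 90.5 
clock: 16.32 position: [479.7, 193.0, 44.8] contact_force: [-0.5, -0.1, 0.4] opening: 91.9 
t 16.32 p [479.7 193.   44.8] F [-0.5 -0.1  0.4] op 91.9 | shift [ 1.7  0.2 24.8] turn [ 0.0005 -0.0002 -0.0021]
```

View pics/s9c.png

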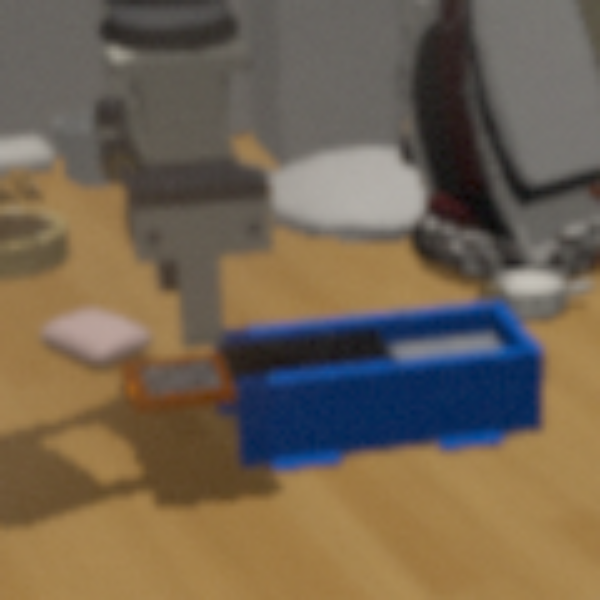

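View pics/t9c.png

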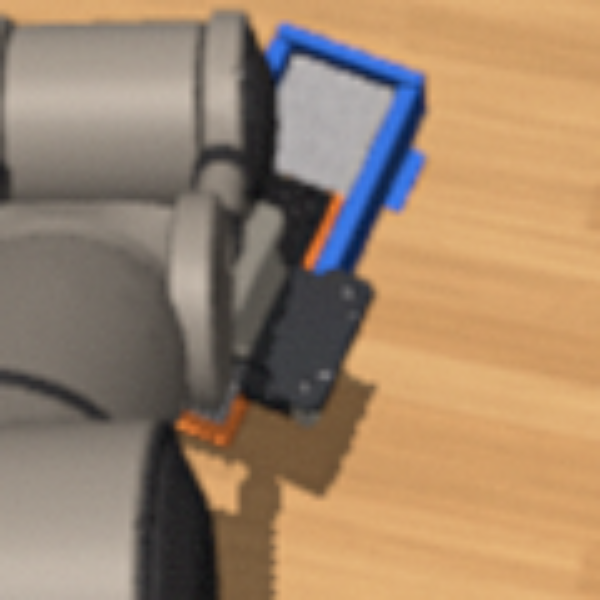

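The near finger at pixel (215,198) hangs just in front of the rail ends, clear of them, and the filter is level. Descending.

```bash
f(){ sed -n '1p;2p;4p;5p' | tr '\n' ' '; echo; }; python3 -m crank '[0,0,-0.002,1.7,0,6,1,0,0,0,0,0,6,1,0,0,0,0,0,6,1]' 50|f;python3 -m crank '[0,0,0,0,0,6,1,0,0,0,0,0,6,1,0,0,0,0,0,4,1]' 50|f;python3 -c "
from m import *
go(478,193.5,-14,-10.3)"
```

```text
clock: 16.67 position: [479.3, 193.7, 27.4] contact_force: [-0.1, 0.7, 0.5] opening: 91.8 
clock: 16.92 position: [478.7, 193.7, 9.0] contact_force: [0.4, -0.8, 0.0] opening: 92.0 
t 16.92 p [478.7 193.7   9. ] F [ 0.4 -0.8  0. ] op 92.0 | shift [ 0.7 -0.3 23. ] turn [0.0018 0.0026 0.0003]
```

```bash
f(){ sed -n '1p;2p;4p;5p' | tr '\n' ' '; echo; }; python3 -m crank '[0,0,0,1,0,5,1,0,0,0,0,0,5,1]' 50|f;python3 -m crank '[0,0,0,0,0,4,1,0,0,0,0,0,3,1]' 50|f;python3 -m crank '[0,0,0,0,0,3,1,0,0,0,0,0,2,1,0,0,0,0,0,0,1]' 50|f;python3 -c "
from m import *
go(478,193.5,-14,-10.3)
im,d=look('side','side10'); a=im[130:250,175:295,::-1]; cv2.imwrite('pics/s10c.png',cv2.resize(a,None,fx=5,fy=5))
for v in range(196,222,2):
  print(v,[ (np.round(w('side',u,v,d[v,u])).astype(int).tolist()) for u in (210,213,216,219)])
"
```

```text
clock: 17.08 position: [477.5, 193.8, -2.3] contact_force: [-0.7, 0.2, 0.7] opening: 91.7 
clock: 17.25 position: [477.2, 193.8, -10.7] contact_force: [-0.6, -0.3, -0.6] opening: 91.9 
clock: 17.5 position: [477.0, 193.7, -16.9] contact_force: [0.6, -0.2, -0.3] opening: 91.5 
t 17.50 p [477.  193.7 -16.9] F [ 0.6 -0.2 -0.3] op 91.5 | shift [-1.1 -0.  -2.9] turn [0.0009 0.0006 0.0003]
196 [[444, 102, 111], [456, 111, 106], [463, 107, 106], [471, 107, 104]]
198 [[447, 111, 101], [455, 112, 100], [463, 108, 100], [470, 106, 99]]
200 [[446, 111, 96], [455, 112, 94], [462, 107, 94], [471, 109, 92]]
202 [[446, 111, 90], [453, 108, 90], [461, 107, 89], [471, 111, 86]]
204 [[476, 210, 42], [460, 131, 74], [468, 129, 73], [476, 126, 73]]
206 [[471, 196, 42], [459, 129, 69], [468, 131, 67], [475, 125, 68]]
208 [[466, 181, 42], [459, 128, 63], [468, 131, 61], [476, 127, 61]]
210 [[462, 168, 42], [460, 134, 55], [469, 134, 53], [475, 127, 55]]
212 [[486, 246, 1], [459, 132, 50], [467, 130, 49], [476, 129, 48]]
214 [[481, 233, 0], [459, 133, 43], [468, 132, 42], [476, 130, 41]]
216 [[477, 220, -1], [459, 134, 37], [468, 135, 35], [477, 134, 33]]
218 [[472, 205, 0], [460, 137, 29], [468, 137, 28], [478, 140, 24]]
220 [[467, 190, 0], [475, 186, 0], [484, 186, -2], [491, 179, -1]]
```

View pics/s10c.png

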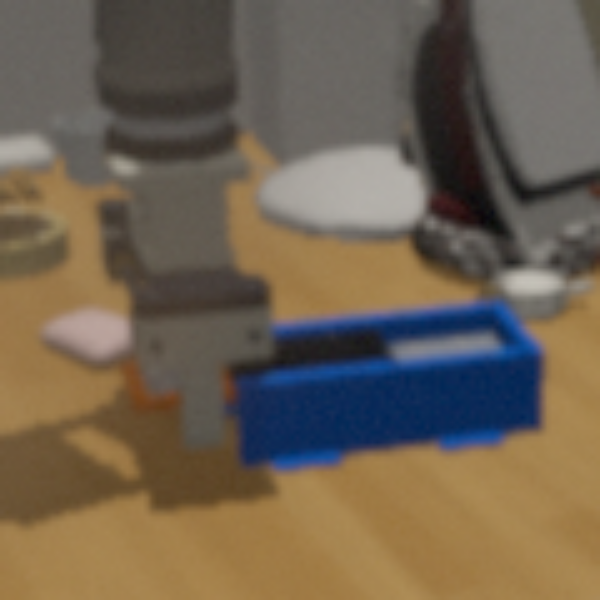

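The near finger at pixel (215,219) straddles the overhang, clear of the rail, with its tip at about z = 22 mm, under the filter. Closing the gripper.

```bash
f(){ sed -n '1p;2p;4p;5p' | tr '\n' ' '; echo; }; for i in 1 2; do python3 -m crank '[0,0,0,0,0,0,-1,0,0,0,0,0,0,-1,0,0,0,0,0,0,-1]' 50|f;done; python3 -m crank '[0,0,0,0,0,0,-1,0,0,0,0,0,0,-1]' |f
```

```text
clock: 17.8 position: [477.5, 193.8, -16.2] contact_force: [0.6, 0.7, 0.4] opening: 75.8 
clock: 18.05 position: [477.7, 193.9, -15.8] contact_force: [1.2, -1.1, -1.6] opening: 63.2 
clock: 18.22 position: [477.7, 193.9, -15.9] contact_force: [-0.5, 0.3, -0.4] opening: 63.2
```

```bash
f(){ sed -n '1p;2p;4p;5p' | tr '\n' ' '; echo; }; python3 -m crank '[0,0,0,0,0,-3,-1,0,0,0,0,0,-4,-1,0,0,0,0,0,-4,-1]' 55|f; python3 -m crank '[0,0,0,0,0,-5,-1,0,0,0,0,0,-5,-1,0,0,0,0,0,-5,-1]' |f; python3 -m crank '[0,0,0,0,0,-5,-1,0,0,0,0,0,-5,-1,0,0,0,0,0,-5,-1,0,0,0,0,0,-5,-1,0,0,0,0,0,0,-1]'|f;python3 -c "
from m import *
go(478,193.5,-14,-10.3); print(env.observe()['moment'])
im,d=look('side','side11'); a=im[100:240,155:295,::-1]; cv2.imwrite('pics/s11c.png',cv2.resize(a,None,fx=4.2,fy=4.2))
"
```

```text
clock: 18.47 position: [476.3, 193.5, -5.3] contact_force: [-0.3, -0.8, -1.5] opening: 63.2 
clock: 18.72 position: [475.8, 193.5, 11.1] contact_force: [-0.1, -0.1, -2.3] opening: 63.2 
clock: 19.13 position: [476.7, 193.7, 35.1] contact_force: [0.7, 1.1, -2.3] opening: 63.4 
t 19.13 p [476.7 193.7  35.1] F [ 0.7  1.1 -2.3] op 63.4 | shift [-1.3 -0.  49.1] turn [0.0011 0.0008 0.0002]
[0.04888552 0.10539688 0.02053634]
```

View pics/s11c.png

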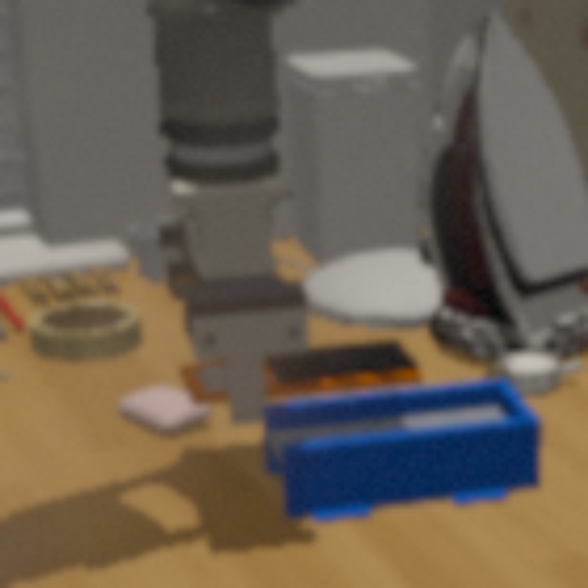

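The filter is lifted clear and level (black pad at pixel (237,186), front at (203,190)). I'm measuring its offset and tilt in the grip.

```bash
cat > fm.py <<'E'
from m import *
def filt(c,n,lo,hi,bx=150):
  im=cv2.imread(f'pics/{n}.png'); hsv=cv2.cvtColor(im,cv2.COLOR_BGR2HSV); d=np.load(f'pics/{c}_d.npy')
  v,u=np.mgrid[:420,:560]; p=env.camera_params(c)
  P=(np.stack([(u-p['cx'])/p['fx']*d,(v-p['cy'])/p['fy']*d,d,np.ones_like(d)],-1)@np.array(p['pose']).T)[...,:3]
  s=env.observe(); M=R.from_quat(s['ee_rot']).as_matrix(); t=np.array(s['position'])
  L=(P-t)@M
  reg=(d>0)&(abs(L[...,0]+40)<100)&(abs(L[...,1])<45)&(P[...,2]>lo)&(P[...,2]<hi)
  for nm,k in (('orange',reg&((hsv[...,0]<16))&(hsv[...,1]>150)),('black',reg&(hsv[...,2]<60))):
    q=L[k]; z=P[k][:,2]
    if len(q)<5: print(nm,len(q)); continue
    pf=np.polyfit(q[:,0],z,1)
    print(c,nm,len(q),'toolx',np.round(np.percentile(q[:,0],[0,2,50,98,100])),'tooly',np.round(np.percentile(q[:,1],[0,2,98,100])),'z',np.round(np.percentile(z,[2,50,98])),'slope',round(pf[0],3))
E
python3 -c "
from fm import *
filt('side','side11',75,125)
look('top','top11'); filt('top','top11',75,125)"
```

```text
side orange 133 toolx [-122. -120.  -62.   33.   35.] tooly [-34. -33.  21.  33.] z [89. 94. 98.] slope 0.003
side black 153 toolx [-119. -116.  -76.  -33.  -29.] tooly [-30. -26.  19.  21.] z [ 98.  99. 101.] slope 0.009
top orange 64 toolx [-122. -118.  -81.   36.   37.] tooly [-32. -32. -25. -25.] z [ 85.  93. 103.] slope 0.006
top black 139 toolx [-120. -119.  -99.  -59.  -55.] tooly [-27. -25.   2.   4.] z [ 92.  98. 104.] slope 0.053
```

```bash
f(){ sed -n '1p;2p;4p;5p' | tr '\n' ' '; echo; }; python3 -m crank '[0,0,-0.05,0,-10,-4,-1,0,0,-0.08,0,-16,-4,-1,0,0,-0.08,0,-20,0,-1,0,0,-0.08,0,-22,0,-1,0,0,-0.06,0,-22,0,-1]' |f;python3 -c "
from m import *
go(525.2,-198.1,35,10)"
```

```text
clock: 19.65 position: [472.9, 104.7, 40.9] contact_force: [0.5, -0.4, -2.4] opening: 63.6 
t 19.65 p [472.9 104.7  40.9] F [ 0.5 -0.4 -2.4] op 63.6 | shift [   6.2 -307.3    5.3] turn [ 0.0017 -0.0029  0.0165]
```

```bash
f(){ sed -n '1p;2p;4p;5p' | tr '\n' ' '; echo; }; python3 -m crank '[0,0,0.01,0,-23,0,-1,0,0,0,0,-23,0,-1,0,0,0,0,-23,0,-1,0,0,0,0,-23,0,-1,0,0,0,0,-23,0,-1]' |f;python3 -m crank '[0,0,0,0,-23,0,-1,0,0,0,0,-23,0,-1,0,0,0,0,-23,0,-1,0,0,0,0,-23,0,-1]' |f;python3 -c "
from m import *
go(525.2,-198.1,35,10)"
```

```text
clock: 20.07 position: [492.5, -13.3, 39.0] contact_force: [-0.1, -0.6, -2.1] opening: 63.1 
clock: 20.4 position: [508.6, -108.3, 37.1] contact_force: [-0.5, 0.5, -1.5] opening: 63.3 
t 20.40 p [ 508.6 -108.3   37.1] F [-0.5  0.5 -1.5] op 63.3 | shift [  0.3 -91.3   1.8] turn [ 0.004 -0.01   0.012]
```

```bash
f(){ sed -n '1p;2p;4p;5p' | tr '\n' ' '; echo; }; python3 -m crank '[0.004,-0.01,0.012,0,-21,0,-1,0,0,0,0,-18,0,-1,0,0,0,0,-15,0,-1,0,0,0,0,-10,0,-1,0,0,0,0,-5,0,-1]' |f;python3 -m crank '[0,0,0,0,0,0,-1,0,0,0,0,0,0,-1]' |f;python3 -c "
from fm import *
go(525.2,-198.1,5,10)
im,d=look('side','side12'); a=im[150:310,220:400,::-1]; cv2.imwrite('pics/s12c.png',cv2.resize(a,None,fx=4,fy=3.7))
im,d=look('top','top12'); a=im[170:290,290:410,::-1]; cv2.imwrite('pics/t12c.png',cv2.resize(a,None,fx=5,fy=5))
filt('side','side12',60,130)
filt('top','top12',60,130)
"
```

```text
clock: 20.82 position: [520.2, -183.5, 34.7] contact_force: [-0.7, 0.5, -2.1] opening: 63.1 
clock: 20.98 position: [519.8, -183.9, 34.0] contact_force: [-0.3, -0.6, -2.6] opening: 63.2 
t 20.98 p [ 519.8 -183.9   34. ] F [-0.3 -0.6 -2.6] op 63.2 | shift [ -3.1 -14.9  28.9] turn [ 0.0012 -0.0035 -0.0056]
side orange 266 toolx [-123. -118.   -4.   35.   36.] tooly [-34. -32.  33.  40.] z [88. 93. 96.] slope 0.009
side black 70 toolx [-118. -117.    1.    8.    9.] tooly [-26. -25.  36.  38.] z [ 96. 104. 117.] slope 0.086
orange 3
black 0
```

View pics/s12c.png

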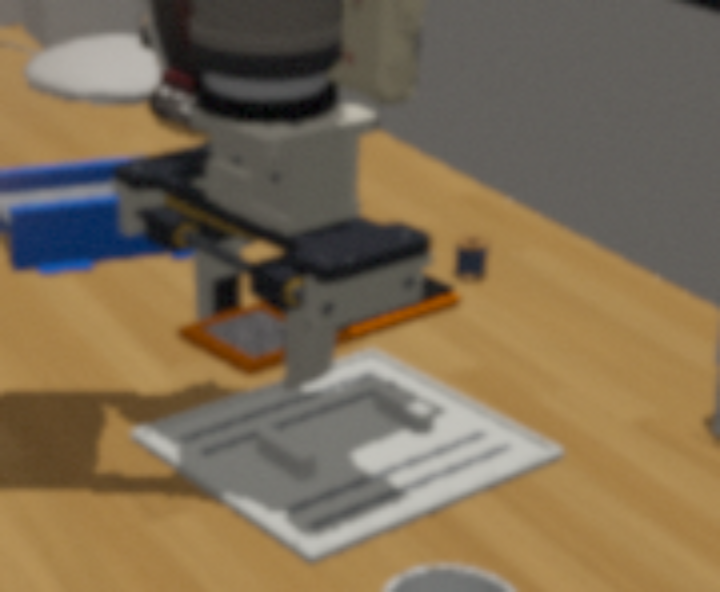

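View pics/t12c.png

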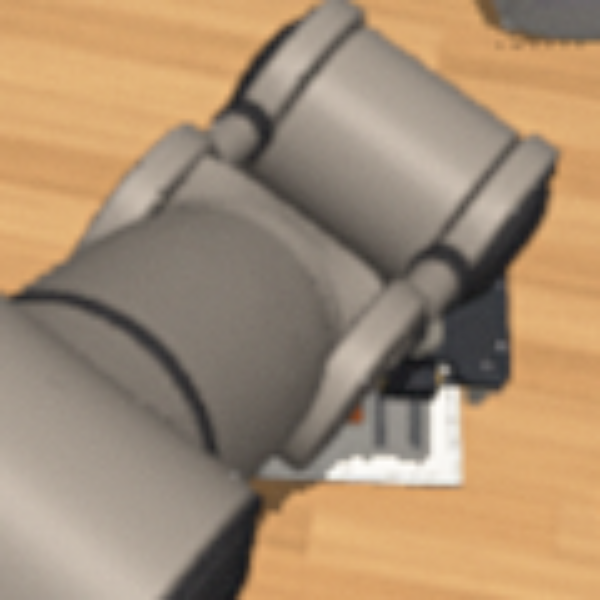

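The filter hangs level above the rack, and both bars are visible at side pixels (291,274) and (322,262). I'm refining the rack centre with the side camera.

```bash
python3 -c "
from fm import *
c='side'; d=np.load('pics/side_d.npy'); v,u=np.mgrid[:420,:560]; p=env.camera_params(c)
P=(np.stack([(u-p['cx'])/p['fx']*d,(v-p['cy'])/p['fy']*d,d,np.ones_like(d)],-1)@np.array(p['pose']).T)[...,:3]
b=(d>0)&(P[...,2]>14)&(P[...,2]<30)&(P[...,0]>480)&(P[...,0]<660)&(P[...,1]>-260)&(P[...,1]<-120)
n,l,s,_=cv2.connectedComponentsWithStats(b.astype(np.uint8))
for i in range(1,n):
    q=P[l==i]
    if len(q)>10: print(len(q),np.round(q.mean(0),1),cv2.minAreaRect(q[:,:2].astype(np.float32)),s[i])
im=cv2.imread('pics/side0.png')
a=im[235:305,245:365]; cv2.imwrite('pics/sr.png',cv2.resize(a,None,fx=6.5,fy=6.5,interpolation=cv2.INTER_CUBIC))
"
```

```text
78 [ 615.6 -186.    19.2] ((616.9547729492188, -183.77786254882812), (13.29172134399414, 44.66231918334961), 9.912593841552734) [314 254  15  11  78]
83 [ 527.  -200.2   19.1] ((527.4296875, -198.33184814453125), (12.6011381149292, 44.167152404785156), 6.945911407470703) [284 266  15  11  83]
```

View pics/sr.png

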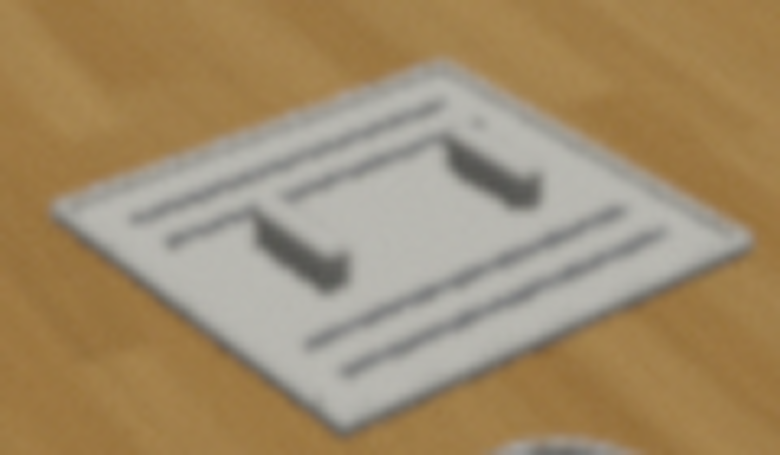

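```bash
f(){ sed -n '1p;2p;4p;5p' | tr '\n' ' '; echo; }; python3 -m crank '[0.001,-0.003,0,-4,-8,4,-1,0,0,0,0,-6,5,-1,0,0,0,0,0,6,-1,0,0,0,0,0,6,-1,0,0,0,0,0,0,-1]' |f;python3 -c "
from fm import *
go(527.1,-198.2,-20,9.5)"
```

```text
clock: 21.5 position: [527.0, -195.5, 11.1] contact_force: [0.3, 0.8, -2.5] opening: 63.1 
t 21.50 p [ 527.  -195.5   11.1] F [ 0.3  0.8 -2.5] op 63.1 | shift [ 0.4 -2.7 31.1] turn [0.0002 0.0001 0.0073]
```

```bash
f(){ sed -n '1p;2p;4p;5p' | tr '\n' ' '; echo; }; python3 -m crank '[0,0,0.007,0.4,-3,5,-1,0,0,0,0,0,6,-1,0,0,0,0,0,6,-1,0,0,0,0,0,5,-1,0,0,0,0,0,0,-1]' |f;python3 -c "
from fm import *
go(527.1,-198.2,-28,9.5)
im,d=look('side','side13'); a=im[190:300,235:375,::-1]; cv2.imwrite('pics/s13c.png',cv2.resize(a,None,fx=5.2,fy=5.2,interpolation=cv2.INTER_CUBIC))
filt('side','side13',30,80)
"
```

```text
clock: 21.92 position: [526.5, -198.2, -14.1] contact_force: [0.6, 0.7, -2.1] opening: 62.9 
t 21.92 p [ 526.5 -198.2  -14.1] F [ 0.6  0.7 -2.1] op 62.9 | shift [-0.6 -0.2 13.9] turn [ 0.0015 -0.0014 -0.0003]
side orange 199 toolx [-125. -120.   22.   36.   36.] tooly [-33. -32.  33.  43.] z [40. 45. 48.] slope 0.009
side black 68 toolx [-120. -117.   -1.    8.   10.] tooly [-24. -23.  36.  36.] z [48. 55. 69.] slope 0.086
```

View pics/s13c.png

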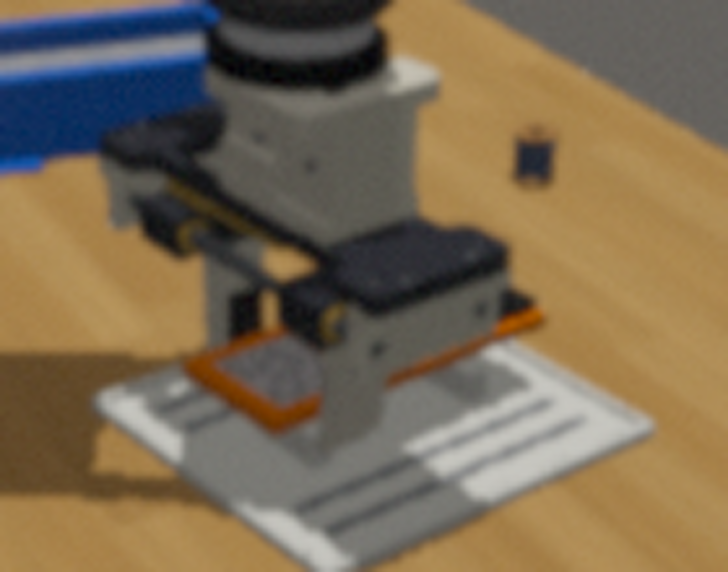

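```bash
f(){ sed -n '1p;2p;4p;5p' | tr '\n' ' '; echo; }; python3 -m crank '[0.001,-0.001,0,-0.6,0,3,-1,0,0,0,0,0,3,-1]' |f;python3 -m crank '[0,0,0,0,0,2,-1]' |f;python3 -m crank '[0,0,0,0,0,1,-1]' |f;python3 -m crank '[0,0,0,0,0,1,-1]' |f;python3 -c "
from fm import *
go(527.1,-198.2,-30,9.5)"
```

```text
clock: 22.13 position: [527.8, -198.4, -19.5] contact_force: [-0.5, -0.2, -1.6] opening: 63.3 
clock: 22.22 position: [527.9, -198.4, -21.7] contact_force: [1.2, -0.7, -1.8] opening: 63.1 
clock: 22.3 position: [527.9, -198.3, -22.9] contact_force: [0.4, 0.6, -1.7] opening: 62.9 
clock: 22.38 position: [528.0, -198.3, -23.9] contact_force: [-0.0, -0.5, -2.2] opening: 63.0 
t 22.38 p [ 528.  -198.3  -23.9] F [-0.  -0.5 -2.2] op 63.0 | shift [0.9 0.3 6.1] turn [-0.0009  0.0014 -0.0001]
```

```bash
f(){ sed -n '1p;2p;4p;5p' | tr '\n' ' '; echo; }; python3 -m crank '[-0.001,0.001,0,0.8,0,1,-1]' |f;python3 -m crank '[0,0,0,0,0,1,-1]' |f;python3 -m crank '[0,0,0,0,0,1,-1]' |f
```

```text
clock: 22.47 position: [527.3, -198.4, -24.9] contact_force: [0.9, 0.0, -1.4] opening: 63.0 
clock: 22.55 position: [527.3, -198.5, -26.0] contact_force: [0.6, 0.2, -2.1] opening: 63.5 
clock: 22.63 position: [527.4, -198.6, -26.9] contact_force: [0.3, 0.9, -1.7] opening: 63.4
```

```bash
f(){ sed -n '1p;2p;4p;5p' | tr '\n' ' '; echo; }; python3 -m crank '[0,0,0,0,0,0.8,-1]' |f;python3 -m crank '[0,0,0,0,0,0.8,-1]' |f
```

```text
clock: 22.72 position: [527.4, -198.6, -27.8] contact_force: [0.8, -0.5, -1.6] opening: 62.8 
clock: 22.8 position: [527.4, -198.6, -28.6] contact_force: [-0.2, 1.1, -1.3] opening: 63.2
```

```bash
f(){ sed -n '1p;2p;4p;5p' | tr '\n' ' '; echo; }; python3 -m crank '[0,0,0,0,0,0.8,-1]' |f;python3 -c "
from fm import *
go(527.1,-198.2,-30,9.5)
im,d=look('side','side14'); a=im[190:300,235:375,::-1]; cv2.imwrite('pics/s14c.png',cv2.resize(a,None,fx=5.2,fy=5.2,interpolation=cv2.INTER_CUBIC))
filt('side','side14',20,60)"
```

```text
clock: 22.88 position: [527.4, -198.6, -29.4] contact_force: [-0.2, 0.3, -0.9] opening: 63.4 
t 22.88 p [ 527.4 -198.6  -29.4] F [-0.2  0.3 -0.9] op 63.4 | shift [0.3 0.5 0.6] turn [-0.0004  0.001  -0.0001]
side orange 172 toolx [-120. -115.   25.   35.   36.] tooly [-34. -32.  33.  34.] z [27. 30. 34.] slope -0.011
side black 67 toolx [-120. -118.    0.    8.    9.] tooly [-26. -24.  35.  35.] z [33. 40. 53.] slope 0.07
```

```bash
f(){ sed -n '1p;2p;4p;5p' | tr '\n' ' '; echo; }; python3 -m crank '[0,0,0,0,0,0.8,-1]' |f;python3 -m crank '[0,0,0,0,0,0.8,-1]' |f
```

```text
clock: 23.02 position: [527.6, -198.7, -30.0] contact_force: [-4.0, 1.2, 12.6] opening: 63.0 
clock: 23.1 position: [527.6, -198.7, -29.9] contact_force: [-4.8, 1.6, 9.8] opening: 62.9
```

View pics/s14c.png

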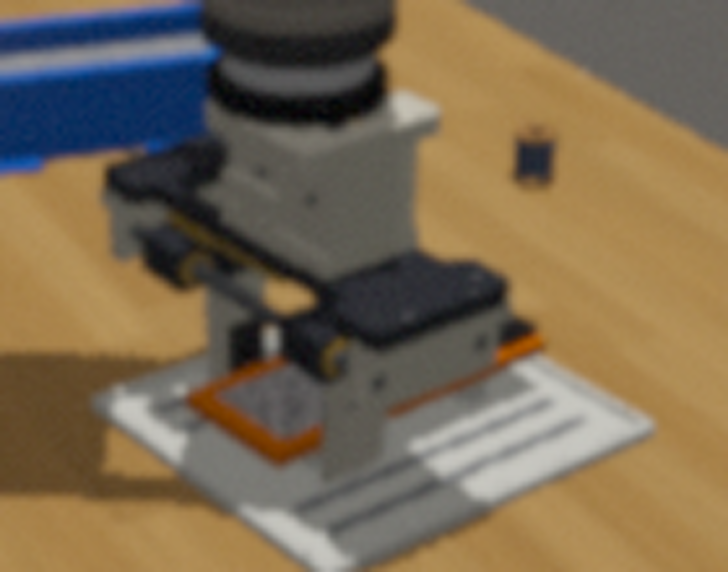

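Firm contact came at reading −30, just where the lift predicted the bar tops (−29.9). I'll relax the force and open.

```bash
f(){ sed -n '1p;2p;4p;5p' | tr '\n' ' '; echo; }; python3 -m crank '[0,0,0,0,0,0,-1]' |f; for i in 1 2; do python3 -m crank '[0,0,0,0,0,0,1,0,0,0,0,0,0,1]' |f;done; python3 -m crank '[0,0,0,0,0,0,1]' |f;python3 -c "
from fm import *
go(527.1,-198.2,-30,9.5)"
```

```text
clock: 23.18 position: [527.6, -198.7, -29.5] contact_force: [-0.1, -0.5, -1.1] opening: 63.1 
clock: 23.35 position: [528.3, -199.1, -29.0] contact_force: [-0.1, -0.2, 0.5] opening: 71.8 
clock: 23.52 position: [528.9, -199.3, -28.7] contact_force: [-0.9, -0.2, -0.4] opening: 85.6 
clock: 23.6 position: [529.0, -199.4, -28.7] contact_force: [-1.0, -0.3, -0.0] opening: 90.1 
t 23.60 p [ 529.  -199.4  -28.7] F [-1.  -0.3 -0. ] op 90.1 | shift [1.7 1.5 1.3] turn [-0.0029  0.0046 -0.0002]
```

```bash
f(){ sed -n '1p;2p;4p;5p' | tr '\n' ' '; echo; }; python3 -m crank '[-0.003,0.004,0,0,1,-5,1,0,0,0,0,0,-8,1,0,0,0,0,0,-12,1,0,0,0,0,0,-20,1,0,0,0,0,0,-30,1]' |f; python3 -m crank '[0,0,0,0,0,-30,1,0,0,0,0,0,-30,1,0,0,0,0,20,-20,1,0,0,0,0,30,0,1,0,0,0,0,35,0,1]' |f; python3 -m crank '[0,0,0,0,35,0,1,0,0,0,0,35,0,1,0,0,0,0,35,0,1,0,0,0,0,35,0,1,0,0,0,0,35,0,1]' |f; python3 -m crank '[0,0,0,0,25,0,1,0,0,0,0,10,0,1,0,0,0,0,0,0,1]' |f;python3 -c "
from h import *
im,d=look('side','side15'); a=im[220:310,235:375,::-1]; cv2.imwrite('pics/s15c.png',cv2.resize(a,None,fx=5.2,fy=5.2,interpolation=cv2.INTER_CUBIC))
im,d=look('top','top15'); a=im[180:290,290:430,::-1]; cv2.imwrite('pics/t15c.png',cv2.resize(a,None,fx=5,fy=5,interpolation=cv2.INTER_CUBIC))
for c in ('top','side'):
 hsv=cv2.cvtColor(cv2.imread(f'pics/{c}15.png'),cv2.COLOR_BGR2HSV);d=np.load(f'pics/{c}_d.npy'); v,u=np.mgrid[:420,:560]; p=env.camera_params(c)
 P=(np.stack([(u-p['cx'])/p['fx']*d,(v-p['cy'])/p['fy']*d,d,np.ones_like(d)],-1)@np.array(p['pose']).T)[...,:3]
 k=(d>0)&(P[...,2]>18)&(P[...,2]<50)&(P[...,0]>470)&(P[...,0]<670)&(P[...,1]>-270)&(P[...,1]<-110)&(hsv[...,0]<16)&(hsv[...,1]>150)
 q=P[k]; A=np.c_[q[:,:2],np.ones(len(q))]; print(c,len(q),cv2.minAreaRect(q[:,:2].astype(np.float32)),np.linalg.lstsq(A,q[:,2],rcond=None)[0][:2],q[:,2].mean())
 # blue cradle etc. unaffected; marks
 for n2,z in (('filter',22),('rack_top',22),('spool',0),('soap',0),('cup',0)):
   for r in env.mark_of(n2,c)[:1]: print(n2,round(r['confidence'],2),np.round(ray_z(c,r['position'][0]*560,r['position'][1]*420,z),1))
"
```

```text
clock: 24.02 position: [525.1, -196.4, 44.7] contact_force: [1.6, -0.2, -0.9] opening: 91.7 
clock: 24.43 position: [516.0, -118.1, 139.2] contact_force: [1.2, 0.9, 0.4] opening: 91.6 
clock: 24.85 position: [487.8, 60.8, 144.8] contact_force: [0.9, -0.0, -0.2] opening: 91.8 
clock: 25.1 position: [480.0, 103.4, 147.5] contact_force: [-0.1, -0.7, -0.7] opening: 92.0 
top 289 ((568.2706909179688, -190.29261779785156), (158.67828369140625, 63.014522552490234), 11.61032485961914) [0.02395952 0.01791342] 29.840432386788823
filter 0.83 [ 576.6 -192.5   22. ]
rack_top 0.77 [ 557.1 -193.4   22. ]
spool 0.59 [782.1 -10.2   0. ]
soap 0.9 [465.8 362.    0. ]
cup 0.69 [ 495.2 -414.7    0. ]
side 319 ((570.60400390625, -191.52682495117188), (158.45286560058594, 65.93498229980469), 10.759688377380371) [0.01802663 0.01869696] 29.50557151942746
filter 0.71 [ 570.6 -184.2   22. ]
rack_top 0.67 [ 572.1 -185.    22. ]
spool 0.64 [781.9 -11.9   0. ]
soap 0.69 [468.4 373.2   0. ]
cup 0.74 [ 501.1 -407.6    0. ]
```

View pics/s15c.png

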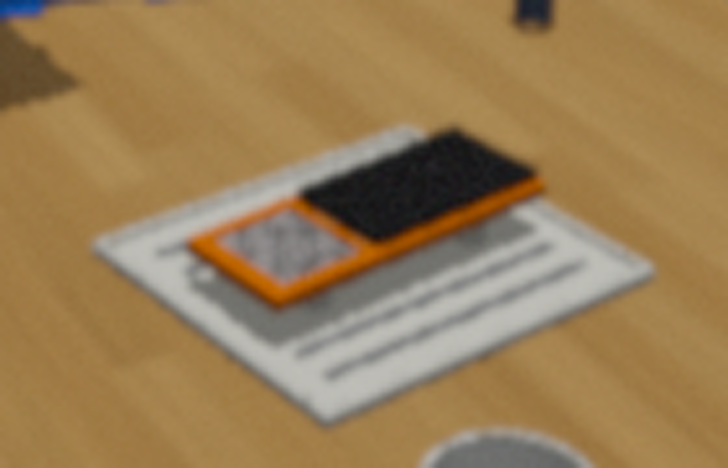

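View pics/t15c.png

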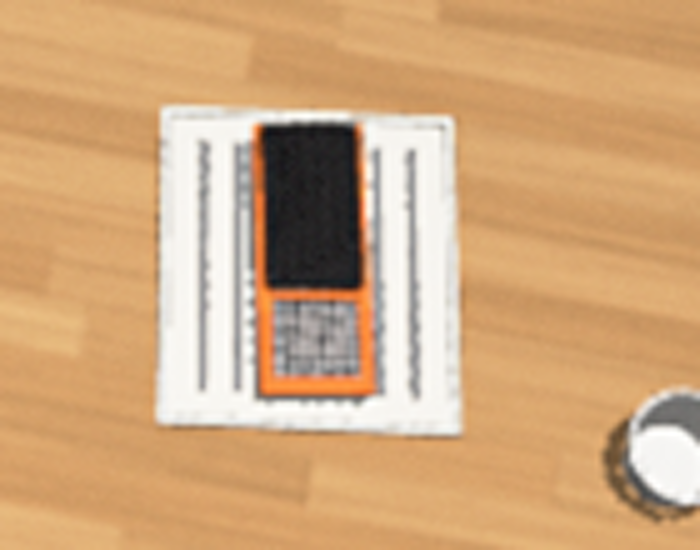

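Both views show the filter lying flat across the bars, centred to about 2 mm and lengthwise, with orange tops at z ≈ 30 mm as expected. The gripper is clear. Handing in.

```bash
python3 -c "
from h import *
st(); print(env.finish_job())"
```

```text
t 25.7 p [480.7 100.7 146.5] F [-0.7 -0.1 -0.4] op 91.9 rot [[-0.988, -0.156, 0.015], [-0.156, 0.988, -0.002], [-0.014, -0.005, -1.0]] q [ 0.05  0.31  1.7  -0.    1.12 -1.67]
the job is handed in; nothing more can be done
None
```

The filter is lying flat across both bars of the draining rack, and I handed the job in at 25.7 s, well inside the 64 s limit.

**What I did:**
- **Drag:** I pressed on the pad with roughly 5–10 N while dragging, with a peak reading of 11.7 N. The drag took two passes and left about 55 mm of the filter's 160 mm overhanging, estimated from the picture.
- **Lift:** I pinched the overhang by its two sides at a measured 63 mm opening and lifted it level.
- **Placing:** I lowered it until the bars carried it. The contact force briefly reached 12.6 N before I relaxed it and opened the gripper.

**Last checks:**
- **Position:** The top camera puts the filter within about 1 mm of the bars' centre, and the side camera within about 2 mm. It is turned about 1–2° from the rack.
- **Height:** The top of its frame is at about 30 mm, as it should be. The fitted tilt is about 1°, which is within the measuring noise.
- **Other items:** The soap and cup are where they were, within the networks' scatter. The spool's first network marks were about 30 mm apart in the two cameras, so they prove little, but the arm never went near it. The gripper was clear of everything.

**What disagreed:**
- **Tool height:** The reported TCP height read about 36–40 mm lower than the cameras and the touch contacts showed. I worked from felt contact and relative heights instead.
- **Rack centre:** The two cameras differed by about 4 mm along x, so I aimed between them. The networks' mark for rack_top was also off by about 10 mm in the last top picture, where the filter covered it, so I didn't use it.

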